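# Clear the paper weights from a dried map through the tilting cradle

## Task

The lined map is dry: put every steel weight that lies on it into the square can in the tilting cradle and slide the cradle's latch bolt fully over the can's ear. Once the can is loaded and latched, give its black handle a firm upward tug to check that the latch holds, then swing the lever right over so that the weights fall out into the wooden bin below, and bring the lever back so that the can stands upright again, still latched, with every weight in the bin. Leave the jar, the brush and the tape roll where they are.

Things in the scene. Friction and masses are not known exactly. Their poses are not given: they have to be found in the camera images.
- weight0: plain steel block weight, 36 x 24 x 18 mm (its x, y, z), 0.12 kg, lying on the map with its z up at the start; origin at its centre. Some of the six weights may be absent (None)
- weight1: plain steel block weight, 36 x 24 x 18 mm (its x, y, z), 0.12 kg, lying on the map with its z up at the start; origin at its centre. Some of the six weights may be absent (None)
- weight2: plain steel block weight, 36 x 24 x 18 mm (its x, y, z), 0.12 kg, lying on the map with its z up at the start; origin at its centre. Some of the six weights may be absent (None)
- weight3: plain steel block weight, 36 x 24 x 18 mm (its x, y, z), 0.12 kg, lying on the map with its z up at the start; origin at its centre. Some of the six weights may be absent (None)
- weight4: plain steel block weight, 36 x 24 x 18 mm (its x, y, z), 0.12 kg, lying on the map with its z up at the start; origin at its centre. Some of the six weights may be absent (None)
- weight5: plain steel block weight, 36 x 24 x 18 mm (its x, y, z), 0.12 kg, lying on the map with its z up at the start; origin at its centre. Some of the six weights may be absent (None)
- board: plywood board 300 x 360 mm (x, y), 6 mm thick, fixed to the bench, carrying the brown map on its top; origin at the centre of its underside
- stand: fixed grey stand of the tilting cradle: two posts 178 mm high, 150 mm apart along its x; origin on the bench midway between them, straight below the pivot. Its x axis points away from the robot (yaw within 0.2 rad), parallel to the pivot axis; the can tips towards its +y; the lever is outside the post on its -x side
- pivot (a point): midpoint of the pivot axis, 160 mm above the stand's origin
- cradle (a joint): tilt of the cradle (a sleeve of aluminium sheet round the foot of the can) in rad about the stand's x axis: 0 = can upright (stop), growing as the lever swings over towards the stand's +y, 2.4 = mouth facing down (stop). Friction of about 1 N m keeps it where it is left, loaded or empty (a pull over some 18 N on the can's handle begins to turn it)
- lever_grip (a point): grip point on the lever's handle, a black round rod 14 mm thick, 70 mm long, parallel to the stand's x; 42 mm from the lever's arm, 28 mm from the rod's free end (-x), 140 mm from the pivot midpoint along -x. The rod circles the pivot axis at 130 mm radius: at tilt 0 it leans 1.25 rad from straight up to the stand's -y, at 2.4 it leans 1.15 rad to +y. Pinched from above, it turns in the fingers
- latch (a joint): slide of the latch bolt in m, along the stand's -x (towards the robot): 0 = open, 0.04 = fully closed over the can's ear (stop); starts between 0 and 0.006; friction about 2 N. When closed there is 1.5 mm of play above the ear. Unlatched, the can falls out when tipped
- latch_knob (a point): centre of the bolt's upright steel knob, 12 mm (along the stand's x) x 14 mm (y), its top 12 mm above this point and the bolt's bar 14 mm below it; it is on the -y side of the cradle, 27 mm out from the can's wall
- can: open square sheet-steel can, 110 mm (x) x 100 mm (y; 120 mm at the mouth, where the +y pouring side slopes outward) x 80 mm high, wall 3 mm, 0.22 kg, loose in the cradle's sleeve with 2 mm play; axes as the stand's when upright; origin at its underside, below the mouth's point. On its -y wall an ear for the latch sticks 32 mm out, its top 50 mm above the underside
- can_mouth (a point): point in the can's mouth, 80 mm above its underside; the opening extends 52 mm from it to both sides in x, 52 mm to -y and 60 mm to +y
- can_handle (a point): centre of the can's black pull handle: a 10 x 10 mm bar, 70 mm long along x, above the rim of the -y wall, with 16 mm of free height under it. An upward pull of about 15 N on the loaded, latched can takes up the play and loads the latch
- bin: open wooden bin under the cradle and out to its +y side, outer 144 x 230 x 55 mm (x, y, z), wall 5 mm, fixed; axes nearly as the stand's; origin at the centre of its underside
- bin_in (a point): centre of the bin's inner floor
- jar: bystander: glass jar, 56 mm wide, 80 mm high; origin at its underside
- brush: bystander: brush lying on the bench
- tape: bystander: roll of paper tape, 80 mm across, 20 mm high; origin at its underside

How it is judged:
By the outcome, as a careful person would: the job done as asked, in the order asked, and still so for the second after the job is handed in, with the robot touching nothing.
Of weight0, weight1, weight2, weight3, weight4, weight5 only 4 to 6 are there at a start; the rules pass over those that are not, and their reading is None.
At some moment in a run one of weight0, weight1, weight2, weight3, weight4, weight5 may be knocked a few centimetres aside while the robot is not near it.
Once in a run the grip may slacken for a moment while it holds something.
It also fails if it takes over 210 s, if anything falls off the work surface, if the arm or the gripper's body presses on something with over 40 N, if the wrist force passes 120 N, or if a joint passes its speed limit or range.

## Robot

A 6-joint arm with a two-finger parallel gripper is mounted at the origin on the work surface. World frame = base frame: x ahead of the robot, y to its left, z up, the work surface at z = 0. Lengths are in m, angles in rad, forces in N, time in s.
With the tool pointing down it reaches from about 0.3 to 0.875 m from the base axis. Payload 6.4 kg.
Tool frame: the origin (TCP) lies at the very end of the fingers, on their centre line; the grasp point (between the pads) lies 19 mm behind it; z points along the fingers, y is the line along which they close (so a half turn about z gives the same grasp; the last joint's range is limited). The gripper opens to 85 mm and grips with 20 to 120 N. Pads are 22 mm wide; open, the fingers measure 114 mm over their backs; the gripper's body (76 mm by 85 mm) begins 54 mm behind the grasp point. The pads swing forward as they close: fully open they stand 13 mm farther back than shut.
Start: joints at [0.923, 0.181, 1.607, -0, 1.354, -0.206], TCP at [0.246, 0.52, 0.231] pointing down, gripper open.
Joint ranges: [-2.99, 2.99], [-0.89, 2.07], [0.3, 2.58], [-1.14, 4.28], [0, 2.63], [-3.12, 3.12]. Speed limits (rad/s): [2.57, 2.57, 3.01, 3.14, 3.14, 3.14].

## Interface

Orientations are given as a unit quaternion [w, x, y, z].
In Python, from bench import ctrl, eyes, monitor, workorder gives the robot as it stands (ctrl), with the cameras (eyes), the readings (monitor) and the job (workorder).
- The arm moves only by the shell command python3 jog.py 'ROWS'. ROWS is a JSON object with one list for each field, all of the same length, 1 to 10, a row being the entries at one place: dx, dy, dz (the shift in a scale on which 1.0 is 500 mm), wx, wy, wz (a rotation vector in parts of the range, where 1.0 means pi rad), finger_gap (the opening from 0.0 (shut) to 1.0 (fully open)); each row is the pose to reach, as a shift and turn from the pose commanded when the command began, along the tool's axes at that moment; what a row does not reach only later rows make up. A row lasts 1/8 s, in which the tool goes at most 0.0625 m and 0.188 rad, less where a joint would pass 70% of its speed; a pose out of reach is approached as far as the arm can. The fingers move at their own pace and stop on an object; the grip force is fixed at half the most. Time passes only in rows, so rows that do not move let the fingers close. It prints the time, the measured TCP pose, the force, the opening and the grip force at its end. Input that does not fit is refused with a message, and nothing moves.
- monitor.get_obs(): the state, without advancing time (a new reading comes with each control period).
- eyes.camera(name): name is "scene" or "top" or "wrist"; returns the picture (480x640x3 uint8, blue, green, red); there is no depth.
- eyes.camera_params(name): a dict with "fovy" (degrees; the focal length in pixels is half the picture's height over the tangent of half this angle, whatever the lens; pixels are square), "cx", "cy" (the principal point, pixels), "dist" ([k1, k2, p1, p2, k3] as OpenCV has them; the pictures are not rectified), "view" (4x4, takes a point from world to camera coordinates). Camera axes: x right, y up, looking along -z (the intrinsics and any distortion apply to the point x, -y, -z); pixel columns grow to the right and rows downward; lengths in m; the calibration is good to about 2 mm. A picture is of the moment at which its call begins: read the wrist's pose just before it. camera_params takes no time and is no camera call; for the wrist camera it gives the pose at the moment of the call.
- workorder.hand_in(): hands the job in; it is judged then, once.
The state is a dict: "time_s": time; "q": joint angles; "dq": joint speeds; "joint_efforts": joint torques, N m; "eef_pos": TCP position; "eef_rot": TCP orientation; "wrist_force": force on the tool from outside, world axes, zero at the start; "torque": the same for the moment, N m; "opening": opening from 0.0 (shut) to 1.0 (fully open); "grasp_force": force on a finger pad.
Only numpy, scipy, OpenCV 4.12 (cv2) and the standard library are available. Lean on these libraries where they do the work, as an engineer would, in place of code of your own. Each camera call takes 0.05 s, during which the arm holds its last target. There are 200 camera calls.

## Working session

There is one attempt and no reset: what is moved stays moved. The work goes in short steps, Python scripts to look and compute and a shell command to move; the robot and the scene stay as the last step left them, time stands still between calls to the robot, and variables do not carry over. Pictures are saved under pics/ and viewed, at most 14 in all, crops included, and the job is handed in when it is done.

```bash
ls; mkdir -p pics
python3 - <<'E'
from bench import ctrl, eyes, monitor, workorder
import cv2
o=monitor.get_obs();print(o)
for n in("scene","top"):
    cv2.imwrite(f"pics/{n}0.png",eyes.camera(n));p=eyes.camera_params(n);print(n,p)
print(eyes.camera_params("wrist"))
E
```

```text
bench.py
jog.py
pics
{'time_s': 0.0, 'q': array([ 9.22704049e-01,  1.81531663e-01,  1.60798790e+00,  6.64684794e-06,
        1.35379218e+00, -2.06324064e-01]), 'dq': array([ 2.15102736e-04, -3.70778098e-05, -1.65911550e-03, -1.17783469e-03,
       -3.75803700e-04, -5.87989744e-04]), 'joint_efforts': array([-1.71003771e-04, -4.44881094e+01, -3.51334262e+01, -3.60197037e-04,
        8.89750459e-03, -4.19850480e-06]), 'eef_pos': array([0.24549713, 0.5193619 , 0.23039914]), 'eef_rot': array([-3.59090728e-04,  2.19092955e-01,  9.75703612e-01, -7.80951859e-04]), 'wrist_force': array([-0.23036832,  0.24015716, -0.38829101]), 'torque': array([-7.00575224e-05,  2.05443696e-02,  1.01408396e-03]), 'grasp_force': 0.0, 'opening': 1.000705327938215}
scene {'fovy': 42.78779960476038, 'cx': 318.32301280773345, 'cy': 240.00376046789486, 'dist': array([-0.16402095,  0.        ,  0.        ,  0.        ,  0.        ]), 'view': array([[ 7.95399089e-01,  6.06084876e-01,  1.18834068e-03,
        -4.78994083e-01],
       [-5.03690626e-01,  6.59928333e-01,  5.57485738e-01,
         1.62248400e-01],
       [
[... 291 characters left out ...]
0.        ,  0.        ,  0.        ]), 'view': array([[-0.01257762, -0.99989199, -0.00760307,  0.08973083],
       [ 0.99882177, -0.01291985,  0.04677771, -0.55571696],
       [-0.04687088, -0.00700576,  0.99887639, -1.44753563],
       [ 0.        ,  0.        ,  0.        ,  1.        ]])}
{'fovy': 61.781233906115474, 'cx': 326.79724882769415, 'cy': 238.99511929712315, 'dist': array([0.0085406, 0.       , 0.       , 0.       , 0.       ]), 'view': array([[ 0.42809841,  0.90372732, -0.00294676, -0.57337449],
       [-0.86358271,  0.40811636, -0.29608434,  0.0391953 ],
       [-0.26637689,  0.12929801,  0.95515725, -0.38050674],
       [ 0.        ,  0.        ,  0.        ,  1.        ]])}
```

View pics/scene0.png

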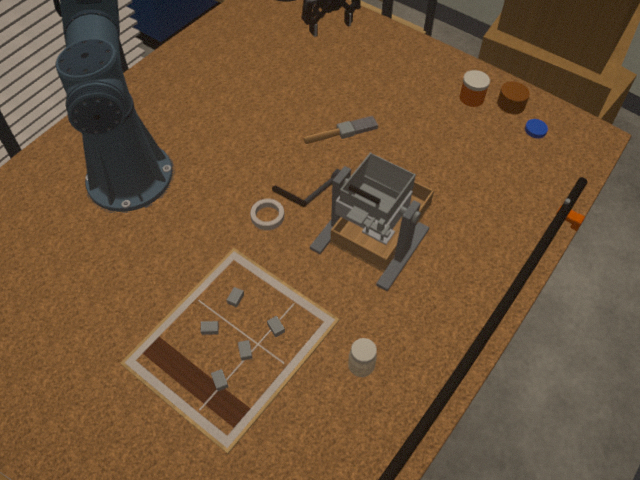

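View pics/top0.png

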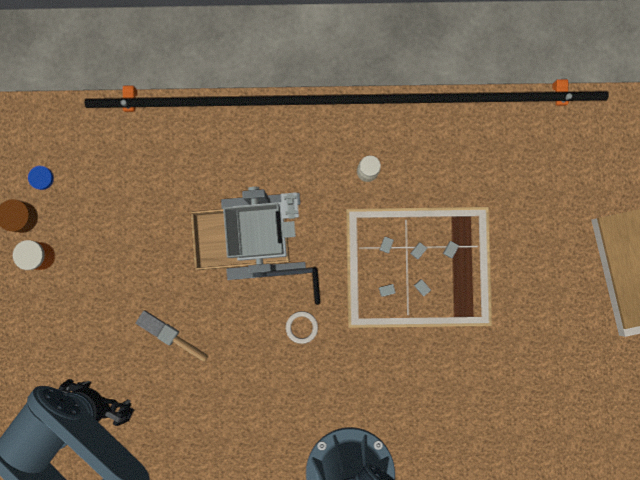

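Scene: five grey weights on the map (top view approx. (387,245), (419,251), (451,249), (387,290), (423,288)). The cradle is at (255,232), its lever rod at (317,285), the latch at (290,205), the jar at (369,168) and the tape at (301,327).

```bash
cat > h.py <<'E'
from bench import ctrl, eyes, monitor, workorder
import cv2, numpy as np
from scipy.spatial.transform import Rotation as R
def cam(p):
    f=240/np.tan(np.radians(p["fovy"])/2)
    return np.array([[f,0,p["cx"]],[0,f,p["cy"]],[0,0,1]]),np.array(p["dist"]),np.array(p["view"])
def ray(p,uv):
    K,d,V=cam(p); n=cv2.undistortPoints(np.array(uv,float).reshape(-1,1,2),K,d).reshape(-1,2)
    D=np.c_[n[:,0],-n[:,1],-np.ones(len(n))]@V[:3,:3]
    return -V[:3,:3].T@V[:3,3],D
def onplane(p,uv,z):
    c,D=ray(p,uv); return c+D*((z-c[2])/D[:,2])[:,None]
def proj(p,P):
    K,d,V=cam(p); c=np.atleast_2d(P)@V[:3,:3].T+V[:3,3]; n=c*[1,-1,-1]
    return cv2.projectPoints(n,np.zeros(3),np.zeros(3),K,d)[0].reshape(-1,2)
def two(p1,u1,p2,u2):
    c1,d1=ray(p1,[u1]);c2,d2=ray(p2,[u2]);d1=d1[0];d2=d2[0]
    s=np.linalg.lstsq(np.c_[d1,-d2],c2-c1,rcond=None)[0]
    a=c1+d1*s[0];b=c2+d2*s[1];return (a+b)/2,np.linalg.norm(a-b)
def weights(img,p,z=.024,amin=60,amax=5000,off=None):
    h=cv2.cvtColor(img,cv2.COLOR_BGR2HSV)
    m=((h[...,1]<75)&(h[...,2]>85)&(h[...,2]<175)).astype(np.uint8)
    m=cv2.morphologyEx(m,cv2.MORPH_OPEN,np.ones((3,3)))
    out=[]
    for c in cv2.findContours(m,cv2.RETR_EXTERNAL,cv2.CHAIN_APPROX_NONE)[0]:
        a=cv2.contourArea(c)
        if a<amin or a>amax: continue
        W=onplane(p,c.reshape(-1,2),z)[:,:2].astype(np.float32)
        (x,y),(w,hh),an=cv2.minAreaRect(W*1000)
        if w<hh: an+=90; w,hh=hh,w
        out.append((x/1000,y/1000,w,hh,(an+90)%180-90,tuple(c.reshape(-1,2).mean(0).round(0))))
    return out
def tgt(pos,yaw):
    "yaw = direction of tool y (closing line) modulo pi, tool down"
    o=monitor.get_obs()
    return o
def rows(*poses):
    "poses: (x,y,z,yawdeg of tool y) -> shift+turn in tool axes from the present pose"
    o=monitor.get_obs();w,x,y,z=o["eef_rot"];R0=R.from_quat([x,y,z,w]);p0=o["eef_pos"]
    for q in poses:
        best=None
        for k in(0,180):
            t=np.radians(q[3]+k);yv=np.array([np.cos(t),np.sin(t),0]);zv=np.array([0,0,-1.]);xv=np.cross(yv,zv)
            r=(R0.inv()*R.from_matrix(np.c_[xv,yv,zv])).as_rotvec()
            if best is None or np.linalg.norm(r)<np.linalg.norm(best): best=r
        print(np.round(np.r_[R0.inv().apply(np.array(q[:3])-p0),best],4).tolist())
E
python3 - <<'E'
from h import *
o=monitor.get_obs()
p=eyes.camera_params("top");i=cv2.imread("pics/top0.png");ps=eyes.camera_params("scene")
print([np.median(i[y-2:y+3,x-2:x+3].reshape(-1,3),0) for x,y in((387,245),(419,251),(451,249),(350,260),(375,270),(406,270))])
for w in weights(i[200:330,340:500],p): print(w)
j=i[200:330,340:500]
full=np.zeros_like(i);full[205:330,345:495]=i[205:330,345:495]
for w in weights(full,p): print(np.round(w[:5],3),w[5])
print(onplane(p,[(349,208),(489,209),(491,326),(350,327)],.006).round(3))
c=i[150:310,180:340];s=cv2.imread("pics/scene0.png")[140:300,240:450]
cv2.imwrite("pics/c0.png",np.hstack([cv2.resize(c,(400,400),interpolation=cv2.INTER_CUBIC),cv2.resize(s,(400,305),interpolation=cv2.INTER_CUBIC) if 0 else cv2.copyMakeBorder(cv2.resize(s,(400,305),interpolation=cv2.INTER_CUBIC),0,95,0,0,0)]))
E
```

```text
[array([140., 143., 137.]), array([139., 143., 138.]), array([138., 142., 136.]), array([151., 168., 178.]), array([ 73., 108., 141.]), array([ 89., 121., 152.])]
(0.9695230712890625, 0.7580521240234375, 38.39118194580078, 26.486881256103516, -76.68689060211182, (np.float64(47.0), np.float64(90.0)))
(0.9747179565429688, 0.6678936157226563, 38.734596252441406, 26.946624755859375, 44.42999267578125, (np.float64(82.0), np.float64(87.0)))
(1.0731629638671876, 0.6783450927734375, 42.83900451660156, 29.482685089111328, -40.364871978759766, (np.float64(78.0), np.float64(50.0)))
(1.0737589111328125, 0.5956535034179687, 40.10365295410156, 31.73696517944336, -33.40597915649414, (np.float64(111.0), np.float64(49.0)))
(1.087584716796875, 0.7605390014648438, 37.803680419921875, 29.682235717773438, -22.85279083251953, (np.float64(46.0), np.float64(45.0)))
[  0.451  -0.098  37.563  25.292 -76.715] (np.float64(387.0), np.float64(290.0))
[ 0.456 -0.185 36.782 26.491 43.987] (np.float64(422.0), np.float64(287.0))
[  0.551  -0.178  42.174  28.069 -41.568] (np.float64(418.0), np.float64(250.0))
[  0.552  -0.258  39.744  30.32  -34.813] (np.float64(451.0), np.float64(249.0))
[  0.564  -0.098  36.8    28.735 -22.649] (np.float64(386.0), np.float64(245.0))
[[ 0.659 -0.008  0.006]
 [ 0.652 -0.363  0.006]
 [ 0.357 -0.36   0.006]
 [ 0.359 -0.006  0.006]]
```

View pics/c0.png

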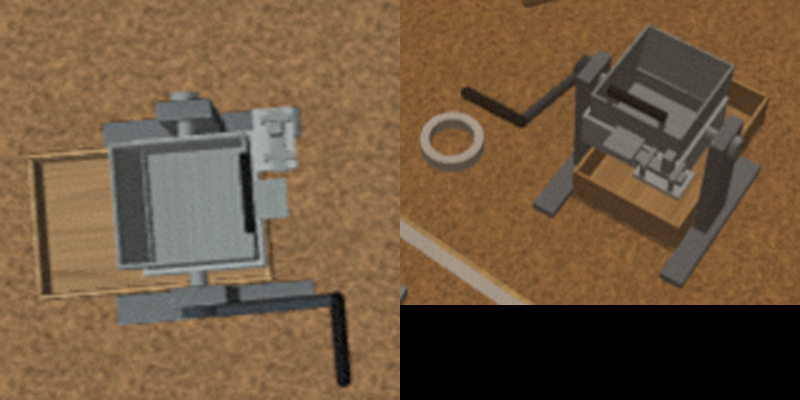

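The crops show the lever rod from (337,297) to (344,381) in the top crop and the black handle bar at (249,192). The latch plate is at (273,138) and the can interior is light grey. Next I'll triangulate these.

Run:
```python
from h import *
pt=eyes.camera_params("top");ps=eyes.camera_params("scene")
it=cv2.imread("pics/top0.png");s=cv2.imread("pics/scene0.png")
def dark(i,x0,x1,y0,y1,th=50):
    m=(i.max(2)<th).astype(np.uint8);f=np.zeros_like(m);f[y0:y1,x0:x1]=m[y0:y1,x0:x1]
    n,l,st,ce=cv2.connectedComponentsWithStats(f)
    r=[]
    for k in range(1,n):
        if st[k,4]>15:
            c=cv2.findContours((l==k).astype(np.uint8),0,1)[0][0];b=cv2.boxPoints(cv2.minAreaRect(c))
            r.append((ce[k].round(1),b.round(1).tolist()))
    return r
for n,r in(("top lever",dark(it,305,325,260,310)),("top handle",dark(it,270,290,205,250)),("sc lever",dark(s,265,312,180,210)),("sc handle",dark(s,345,382,180,210))):
    for k in r: print(n,k)
```

```text
top lever (array([315.7, 285. ]), [[311.79998779296875, 267.20001220703125], [316.70001220703125, 266.79998779296875], [319.70001220703125, 302.8999938964844], [314.79998779296875, 303.29998779296875]])
top handle (array([278.5, 226.6]), [[275.6000061035156, 211.1999969482422], [279.0, 210.89999389648438], [281.3999938964844, 242.0], [277.8999938964844, 242.1999969482422]])
sc lever (array([289.2, 195.9]), [[271.3999938964844, 190.1999969482422], [273.79998779296875, 185.39999389648438], [306.6000061035156, 201.8000030517578], [304.20001220703125, 206.60000610351562]])
sc handle (array([363.4, 193.9]), [[347.6000061035156, 188.8000030517578], [350.0, 184.0], [380.0, 199.0], [377.6000061035156, 203.8000030517578]])
```

Run:
```python
from h import *
pt=eyes.camera_params("top");ps=eyes.camera_params("scene")
e1,e2=two(pt,(318.5,303),ps,(272.6,187.8)),two(pt,(315.5,266.9),ps,(305.4,204.2)) 
print("lever",e1,e2,two(pt,(315.7,285),ps,(289.2,195.9)))
a=onplane(pt,[(317.3,303.1),(314.3,267)],.201);d=a[1]-a[0];print(a,np.degrees(np.arctan2(d[1],d[0])))
print("handle",two(pt,(278.5,226.6),ps,(363.4,193.9)))
a=onplane(pt,[(279.6,242.1),(277.3,211)],.24);d=a[1]-a[0];print(a,np.degrees(np.arctan2(d[1],d[0])))
# jar, tape
print(onplane(pt,[(369,168)],.08),onplane(pt,[(301,327)],.02))
print("bin corners",onplane(pt,[(192,213),(197,268.5),(288,262)],.055))
```

```text
lever (array([0.42905526, 0.07294156, 0.20097172]), np.float64(0.0003135746032156381)) (array([0.50847948, 0.07888038, 0.20284203]), np.float64(0.001527732823771942)) (array([0.46823587, 0.07844075, 0.19896444]), np.float64(8.857183289938899e-05))
[[0.4287532  0.07546415 0.201     ]
 [0.5077396  0.08102895 0.201     ]] 4.029973318975769
handle (array([0.59510643, 0.15671576, 0.2244289 ]), np.float64(0.0012917276295619793))
[[0.56112109 0.1540385  0.24      ]
 [0.62773671 0.15830354 0.24      ]] 3.663346680179508
[[ 0.74733083 -0.05351497  0.08      ]] [[0.3613608  0.11730804 0.02      ]]
bin corners [[0.64655673 0.38119443 0.055     ]
 [0.50993199 0.36929324 0.055     ]
 [0.52301071 0.14620924 0.055     ]]
```

```bash
cat >> h.py <<'E'
PIV=np.array([.5885,.2094]);EX=np.array([.9978,.0664]);EY=np.array([-.0664,.9978])
def loc(a,b): return PIV+a*EX+b*EY
def look(name=None):
    i=eyes.camera("top");p=eyes.camera_params("top")
    if name: cv2.imwrite(name,i)
    V=p["view"];C=-V[:3,:3].T@V[:3,3]
    f=np.zeros_like(i);f[211:324,357:483]=i[211:324,357:483]
    r=[]
    for w in weights(f,p):
        xy=np.array(w[:2]);xy=xy-.009*(C[:2]-xy)/C[2]
        r.append((xy[0].round(4),xy[1].round(4),round(w[4],1),round(w[2]),round(w[3])))
    return r
E
python3 - <<'E'
from h import *
L=look()
for l in L: print(l)
x,y,a=L[0][:3]
rows((.246,.52,.28,a+90),(x,y,.28,a+90),(x,y,.07,a+90))
E
```

```text
(np.float64(0.4504), np.float64(-0.0987), -75.5, 38, 25)
(np.float64(0.4558), np.float64(-0.187), 44.0, 37, 26)
(np.float64(0.55), np.float64(-0.1796), -40.8, 40, 26)
(np.float64(0.5516), np.float64(-0.2597), -30.2, 38, 29)
(np.float64(0.5647), np.float64(-0.0992), -22.6, 37, 29)
[-0.0002, 0.0006, -0.0494, -0.0013, 0.0003, 0.8759]
[-0.4495, -0.4713, -0.0489, -0.0013, 0.0003, 0.8759]
[-0.4495, -0.471, 0.1611, -0.0013, 0.0003, 0.8759]
```

Units first: shifts go in shares of 500 mm and turns go in shares of pi rad. So -0.236 m / 0.5 = -0.472, -0.225 m / 0.5 = -0.45, 0.876 rad / 3.1416 = 0.2788.

```bash
python3 jog.py '{"dx":[0, -0.45, -0.45, -0.45, -0.45, -0.45, -0.45], "dy":[0, -0.472, -0.472, -0.472, -0.472, -0.472, -0.472], "dz":[-0.098, -0.098, -0.098, -0.098, -0.098, -0.098, -0.098], "wx":[0, 0, 0, 0, 0, 0, 0], "wy":[0, 0, 0, 0, 0, 0, 0], "wz":[0.0637, 0.2788, 0.2788, 0.2788, 0.2788, 0.2788, 0.2788], "finger_gap":[0.7, 0.7, 0.7, 0.7, 0.7, 0.7, 0.7]}'
python3 - <<'E'
from h import *
L=look()
for l in L: print(l)
x,y,a=L[0][:3]
rows((x,y,.28,a+90),(x,y,.07,a+90))
E
```

```text
time_s: 1.02
eef_pos: [0.3491, 0.2074, 0.2802]
eef_rot: [0.0, 0.614, 0.789, -0.0]
wrist_force: [-0.1, 0.3, -0.0]
opening: 0.696
grasp_force: 0.0
(np.float64(0.4505), np.float64(-0.0986), -76.7, 38, 24)
(np.float64(0.4558), np.float64(-0.187), 44.0, 37, 26)
(np.float64(0.5507), np.float64(-0.1804), -41.6, 42, 26)
(np.float64(0.5518), np.float64(-0.26), -31.9, 38, 30)
(np.float64(0.5644), np.float64(-0.0998), -27.5, 38, 28)
[-0.3218, 0.0227, 0.0005, 0.0003, 0.0008, 0.0168]
[-0.3216, 0.0226, 0.2105, 0.0003, 0.0008, 0.0168]
```

In the tool's units: -0.3218 m / 0.5 = -0.6436, 0.18 m / 0.5 = 0.36, 0.017 rad / 3.1416 = 0.0054.

```bash
python3 jog.py '{"dx":[-0.6436, -0.6436, -0.6436, -0.6436, -0.6436, -0.6436, -0.6436, -0.6436, -0.6436], "dy":[0.0454, 0.0454, 0.0454, 0.0454, 0.0454, 0.0454, 0.0454, 0.0454, 0.0454], "dz":[0, 0, 0, 0, 0, 0.36, 0.36, 0.36, 0.36], "wx":[0, 0, 0, 0, 0, 0, 0, 0, 0], "wy":[0, 0, 0, 0, 0, 0, 0, 0, 0], "wz":[0.0054, 0.0054, 0.0054, 0.0054, 0.0054, 0.0054, 0.0054, 0.0054, 0.0054], "finger_gap":[0.7, 0.7, 0.7, 0.7, 0.7, 0.7, 0.7, 0.7, 0.7]}'
python3 - <<'E'
from h import *
o=monitor.get_obs();p=eyes.camera_params("wrist");i=eyes.camera("wrist");cv2.imwrite("pics/w1.png",i)
for w in weights(i,p,amin=800,amax=40000): print(w)
print(o["eef_pos"],proj(p,[.4505,-.0986,.024]))
E
```

```text
time_s: 2.2
eef_pos: [0.4476, -0.0927, 0.0962]
eef_rot: [-0.005, 0.618, 0.786, -0.001]
wrist_force: [0.1, 0.2, 0.4]
opening: 0.698
grasp_force: 0.0
(0.4572898254394531, -0.18311326599121094, 39.46779251098633, 33.19657897949219, 39.262882232666016, (np.float64(309.0), np.float64(388.0)))
(0.52230712890625, -0.1246295166015625, 46.59965515136719, 11.968650817871094, -54.807125091552734, (np.float64(434.0), np.float64(331.0)))
(0.39491622924804687, -0.156087646484375, 47.006813049316406, 12.194330215454102, 82.37427520751953, (np.float64(219.0), np.float64(331.0)))
(0.6308296508789063, -0.10592365264892578, 83.12861633300781, 14.446023941040039, -89.80206575989723, (np.float64(617.0), np.float64(340.0)))
(0.4526481018066406, -0.09710991668701172, 39.514556884765625, 23.83435821533203, -76.23201274871826, (np.float64(334.0), np.float64(262.0)))
(0.5580516967773438, -0.08055362701416016, 98.68754577636719, 46.00481414794922, -72.18392944335938, (np.float64(514.0), np.float64(281.0)))
(0.4885438232421875, -0.09354668426513672, 233.1807098388672, 168.4221649169922, 0.035497844219207764, (np.float64(351.0), np.float64(171.0)))
[ 0.44759485 -0.09267896  0.09620461] [[329.76347769 263.83639002]]
```

View pics/w1.png

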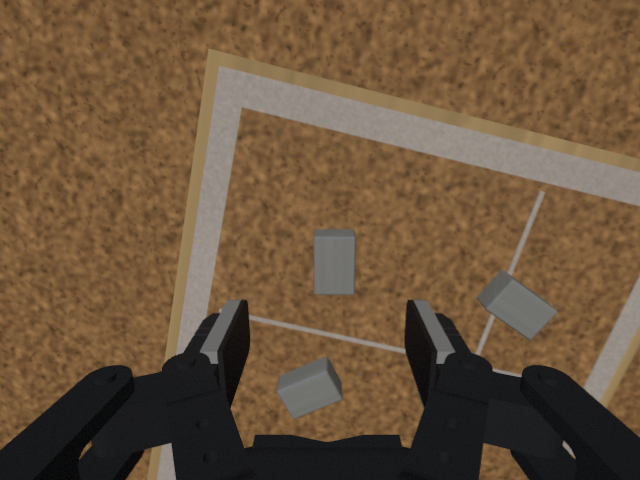

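The picture shows the target weight upright at (334,262) between the fingers, aligned. Next: descend and grip.

In the tool's units: 0.08 m / 0.5 = 0.16, 0.06 m / 0.5 = 0.12.

```bash
python3 jog.py '{"dx":[0, 0, 0], "dy":[0, 0, 0], "dz":[0.12, 0.16, 0.16], "wx":[0, 0, 0], "wy":[0, 0, 0], "wz":[0, 0, 0], "finger_gap":[0.7, 0.7, 0.7]}'
python3 - <<'E'
from h import *
rows((.4510,-.0982,.009,13.5),(.4510,-.0982,.27,13.5))
E
```

```text
time_s: 2.62
eef_pos: [0.4522, -0.0955, 0.0217]
eef_rot: [0.001, 0.619, 0.786, 0.0]
wrist_force: [-0.2, -0.4, 0.1]
opening: 0.699
grasp_force: 0.0
[-0.0024, -0.0018, 0.0127, 0.0011, 0.0007, 0.0013]
[-0.0026, -0.0015, -0.2483, 0.0011, 0.0007, 0.0013]
```

In the tool's units: 0.012 m / 0.5 = 0.024, -0.0024 m / 0.5 = -0.0048.

```bash
python3 jog.py '{"dx":[-0.0048, -0.0048, -0.0048, -0.0048, -0.0048], "dy":[-0.002, -0.002, -0.002, -0.002, -0.002], "dz":[0.024, 0.024, 0.024, 0.024, 0.024], "wx":[0, 0, 0, 0, 0], "wy":[0, 0, 0, 0, 0], "wz":[0, 0, 0, 0, 0], "finger_gap":[0.7, 0.1, 0.1, 0.1, 0.1]}'
python3 - <<'E'
from h import *
rows((.4510,-.0982,.27,13.5),(*loc(-18,-22)*0+loc(-.018,-.02),.27,3.8),(*loc(-.018,-.02),.165,3.8))
E
```

```text
time_s: 3.25
eef_pos: [0.4513, -0.0986, 0.0094]
eef_rot: [0.001, 0.619, 0.785, 0.0]
wrist_force: [-0.7, 1.9, 5.8]
opening: 0.261
grasp_force: 59.5
[0.0002, 0.0001, -0.2606, 0.0015, 0.0012, 0.0003]
[0.2504, 0.1846, -0.2606, 0.0016, 0.0011, 0.1696]
[0.2505, 0.1845, -0.1556, 0.0016, 0.0011, 0.1696]
```

In the tool's units: -0.25 m / 0.5 = -0.5, -0.24 m / 0.5 = -0.48, 0.17 rad / 3.1416 = 0.0541.

```bash
python3 jog.py '{"dx":[0, 0, 0, 0.5, 0.5, 0.5, 0.5, 0.5, 0.5, 0.5], "dy":[0, 0, 0, 0.369, 0.369, 0.369, 0.369, 0.369, 0.369, 0.369], "dz":[-0.44, -0.44, -0.44, -0.5, -0.5, -0.5, -0.5, -0.5, -0.5, -0.48], "wx":[0, 0, 0, 0, 0, 0, 0, 0, 0, 0], "wy":[0, 0, 0, 0, 0, 0, 0, 0, 0, 0], "wz":[0, 0, 0, 0.0541, 0.0541, 0.0541, 0.0541, 0.0541, 0.0541, 0.0541], "finger_gap":[0.1, 0.1, 0.1, 0.1, 0.1, 0.1, 0.1, 0.1, 0.1, 0.1]}';python3 - <<'E'
from h import *
rows((*loc(-.018,-.02),.165,3.8))
i=eyes.camera("wrist");cv2.imwrite("pics/w2.png",i)
E
```

```text
time_s: 4.5
eef_pos: [0.5715, 0.1885, 0.2484]
eef_rot: [0.0, 0.683, 0.731, 0.0]
wrist_force: [-0.1, -1.0, -1.2]
opening: 0.262
grasp_force: 59.6
[-0.0002, 0.0002, 0.0834, 0.001, 0.0003, 0.0012]
```

View pics/w2.png

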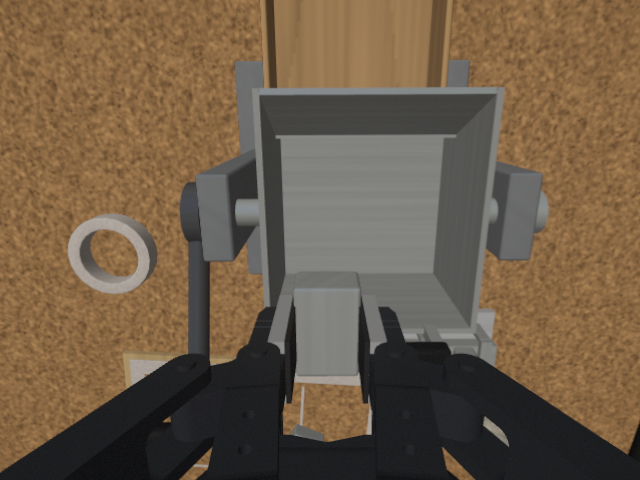

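The view shows the empty can with its +y rim corners at (255,90) and (502,88). The weight is held over the can, the handle is at about (425,352), and the pivot stubs are at (248,211) and (491,210).

Run:
```python
from h import *
p=eyes.camera_params("wrist")
for n,uv,z in(("rim",(255,90),.198),("rim",(502,88),.198),("stub",(238,211),.16),("stub",(496,210),.16)):
    w=onplane(p,[uv],z)[0];d=w[:2]-PIV;print(n,w.round(4),"local",(d@EX).round(4),(d@EY).round(4))
```

```text
rim [0.5329 0.2702 0.198 ] local -0.0514 0.0644
rim [0.6424 0.2781 0.198 ] local 0.0583 0.065
stub [0.5172 0.2047 0.16  ] local -0.0715 0.0001
stub [0.6672 0.2153 0.16  ] local 0.0789 0.0006
```

In the tool's units: 0.085 m / 0.5 = 0.17, 0.06 m / 0.5 = 0.12.

```bash
sed -i 's/^PIV=.*;EX=/PIV=np.array([.592,.2096]);EX=/' h.py; python3 jog.py '{"dx":[0, 0, 0, 0, 0, 0, 0, 0, 0], "dy":[0, 0, 0, 0, 0, 0, 0, 0, 0], "dz":[0.12, 0.17, 0.17, 0.17, 0.17, 0.17, 0.04, -0.04, -0.04], "wx":[0, 0, 0, 0, 0, 0, 0, 0, 0], "wy":[0, 0, 0, 0, 0, 0, 0, 0, 0], "wz":[0, 0, 0, 0, 0, 0, 0, 0, 0], "finger_gap":[0.1, 0.1, 0.1, 0.55, 0.55, 0.55, 0.55, 0.55, 0.55]}';python3 - <<'E'
from h import *
L=look()
for l in L: print(l)
x,y,a=L[0][:3]
rows((x,y,.27,a+90),(x,y,.10,a+90))
E
```

```text
time_s: 5.68
eef_pos: [0.5731, 0.1867, 0.2723]
eef_rot: [0.002, 0.684, 0.729, 0.003]
wrist_force: [-0.0, -0.1, -1.2]
opening: 0.551
grasp_force: 0.0
(np.float64(0.4563), np.float64(-0.1872), 39.6, 37, 26)
(np.float64(0.5506), np.float64(-0.1802), -41.6, 42, 26)
(np.float64(0.551), np.float64(-0.2603), -27.8, 38, 29)
(np.float64(0.5647), np.float64(-0.0992), -22.6, 37, 29)
[-0.3657, -0.1392, -0.0008, 0.0022, -0.0009, 0.9439]
[-0.3657, -0.1395, 0.1692, 0.0022, -0.0009, 0.9439]
```

In the tool's units: -0.3657 m / 0.5 = -0.7314, 0.17 m / 0.5 = 0.34, 0.944 rad / 3.1416 = 0.3005.

```bash
python3 jog.py '{"dx":[-0.7314, -0.7314, -0.7314, -0.7314, -0.7314, -0.7314, -0.7314, -0.7314, -0.7314, -0.7314], "dy":[-0.279, -0.279, -0.279, -0.279, -0.279, -0.279, -0.279, -0.279, -0.279, -0.279], "dz":[0, 0, 0, 0, 0, 0.34, 0.34, 0.34, 0.34, 0.34], "wx":[0, 0, 0, 0, 0, 0, 0, 0, 0, 0], "wy":[0, 0, 0, 0, 0, 0, 0, 0, 0, 0], "wz":[0.3005, 0.3005, 0.3005, 0.3005, 0.3005, 0.3005, 0.3005, 0.3005, 0.3005, 0.3005], "finger_gap":[0.65, 0.65, 0.65, 0.65, 0.65, 0.65, 0.65, 0.65, 0.65, 0.65]}';cat >> h.py <<'E'
def wlook():
    p=eyes.camera_params("wrist");i=eyes.camera("wrist");o=monitor.get_obs();V=p["view"];C=-V[:3,:3].T@V[:3,3]
    for w in weights(i,p,amin=1200,amax=9000):
        xy=np.array(w[:2]);xy=xy-.009*(C[:2]-xy)/C[2]*0
        if 33<w[2]<46 and 21<w[3]<36 and np.hypot(*(xy-o["eef_pos"][:2]))<.05: print("wrist",xy.round(4),np.round(w[2:5],1))
    return o["eef_pos"]
E
python3 - <<'E'
from h import *
print(wlook().round(4))
for l in look(): print(l)
rows((.4558,-.187,.009,134))
E
```

```text
time_s: 6.98
eef_pos: [0.4558, -0.1858, 0.0982]
eef_rot: [-0.001, 0.941, 0.339, -0.0]
wrist_force: [0.4, 0.6, 0.5]
opening: 0.648
grasp_force: 0.0
wrist [ 0.459  -0.1874] [35.6 23.8 39.6]
[ 0.4568 -0.1861  0.0993]
(np.float64(0.4236), np.float64(-0.2856), 54.1, 115, 94)
(np.float64(0.5494), np.float64(-0.1791), -40.8, 39, 26)
(np.float64(0.5539), np.float64(-0.2631), 89.3, 38, 30)
(np.float64(0.5644), np.float64(-0.0998), -27.5, 38, 28)
[-0.0018, -0.0007, 0.0909, 0.0027, -0.0007, -0.0747]
```

In the tool's units: -0.13 m / 0.5 = -0.26, -0.1 m / 0.5 = -0.2.

```bash
python3 jog.py '{"dx":[0, 0, 0, 0, 0, 0, 0, 0, 0, 0], "dy":[0, 0, 0, 0, 0, 0, 0, 0, 0, 0], "dz":[0.12, 0.18, 0.18, 0.18, 0.18, 0.18, 0.18, 0, -0.2, -0.26], "wx":[0, 0, 0, 0, 0, 0, 0, 0, 0, 0], "wy":[0, 0, 0, 0, 0, 0, 0, 0, 0, 0], "wz":[0, 0, 0, 0, 0, 0, 0, 0, 0, 0], "finger_gap":[0.65, 0.65, 0.65, 0.1, 0.1, 0.1, 0.1, 0.1, 0.1, 0.1]}';python3 - <<'E'
from h import *
rows((*loc(.018,-.02),.27,3.8),(*loc(.018,-.02),.165,3.8))
E
```

```text
time_s: 8.32
eef_pos: [0.4564, -0.186, 0.1991]
eef_rot: [0.001, 0.941, 0.34, 0.001]
wrist_force: [1.0, -0.7, -1.7]
opening: 0.262
grasp_force: 59.5
[0.36, -0.1908, -0.0711, 0.0022, 0.0005, -0.9442]
[0.3599, -0.1911, 0.0339, 0.0022, 0.0005, -0.9442]
```

In the tool's units: 0.36 m / 0.5 = 0.72, -0.191 m / 0.5 = -0.382, -0.944 rad / 3.1416 = -0.3005.

```bash
python3 jog.py '{"dx":[0, 0.72, 0.72, 0.72, 0.72, 0.72, 0.72, 0.72, 0.72, 0.72], "dy":[0, -0.382, -0.382, -0.382, -0.382, -0.382, -0.382, -0.382, -0.382, -0.382], "dz":[-0.11, -0.14, -0.14, -0.14, -0.14, -0.14, -0.14, -0.14, -0.04, 0], "wx":[0, 0, 0, 0, 0, 0, 0, 0, 0, 0], "wy":[0, 0, 0, 0, 0, 0, 0, 0, 0, 0], "wz":[0, -0.3005, -0.3005, -0.3005, -0.3005, -0.3005, -0.3005, -0.3005, -0.3005, -0.3005], "finger_gap":[0.1, 0.1, 0.1, 0.1, 0.1, 0.1, 0.1, 0.1, 0.1, 0.1]}';python3 - <<'E'
from h import *
rows((*loc(.018,-.02),.165,3.8))
E
```

```text
time_s: 9.57
eef_pos: [0.6095, 0.1912, 0.1937]
eef_rot: [-0.001, 0.683, 0.73, -0.001]
wrist_force: [-0.7, -1.0, -1.5]
opening: 0.261
grasp_force: 59.4
[-0.0005, 0.0018, 0.0287, -0.0037, 0.0003, 0.0007]
```

In the tool's units: -0.09 m / 0.5 = -0.18, -0.03 m / 0.5 = -0.06.

```bash
python3 jog.py '{"dx":[0, 0, 0, 0, 0, 0, 0, 0], "dy":[0, 0, 0, 0, 0, 0, 0, 0], "dz":[0.06, 0.06, 0.06, 0.06, 0.06, -0.06, -0.18, -0.18], "wx":[0, 0, 0, 0, 0, 0, 0, 0], "wy":[0, 0, 0, 0, 0, 0, 0, 0], "wz":[0, 0, 0, 0, 0, 0, 0, 0], "finger_gap":[0.1, 0.1, 0.5, 0.5, 0.5, 0.5, 0.5, 0.5]}';python3 - <<'E'
from h import *
L=look()
for l in L: print(l)
x,y,a=L[-1][:3]
rows((x,y,.27,a+90),(x,y,.10,a+90))
E
```

```text
time_s: 10.58
eef_pos: [0.6147, 0.1913, 0.294]
eef_rot: [0.004, 0.683, 0.73, 0.005]
wrist_force: [0.4, -0.2, -1.4]
opening: 0.499
grasp_force: 0.0
(np.float64(0.5507), np.float64(-0.1803), -41.6, 42, 26)
(np.float64(0.5518), np.float64(-0.26), -31.9, 38, 30)
(np.float64(0.5644), np.float64(-0.0998), -27.5, 38, 28)
[-0.2871, -0.068, 0.0195, 0.0073, 0.0036, -1.0247]
[-0.2871, -0.0693, 0.1895, 0.0073, 0.0036, -1.0247]
```

In the tool's units: -0.285 m / 0.5 = -0.57, 0.18 m / 0.5 = 0.36, -1.02 rad / 3.1416 = -0.3247.

```bash
python3 jog.py '{"dx":[-0.57, -0.57, -0.57, -0.57, -0.57, -0.57, -0.57, -0.57, -0.57], "dy":[-0.136, -0.136, -0.136, -0.136, -0.136, -0.136, -0.136, -0.136, -0.136], "dz":[0, 0, 0, 0, 0.36, 0.36, 0.36, 0.36, 0.36], "wx":[0, 0, 0, 0, 0, 0, 0, 0, 0], "wy":[0, 0, 0, 0, 0, 0, 0, 0, 0], "wz":[-0.3247, -0.3247, -0.3247, -0.3247, -0.3247, -0.3247, -0.3247, -0.3247, -0.3247], "finger_gap":[0.65, 0.65, 0.65, 0.65, 0.65, 0.65, 0.65, 0.65, 0.65]}'
python3 - <<'E'
from h import *
print(wlook().round(4))
rows((.5655,-.099,.009,67.4),(.5655,-.099,.009,62.5))
E
```

```text
time_s: 11.75
eef_pos: [0.5629, -0.0979, 0.1067]
eef_rot: [0.0, 0.24, 0.971, 0.0]
wrist_force: [0.5, 0.1, 0.8]
opening: 0.65
grasp_force: 0.0
[ 0.5639 -0.098   0.1079]
[-0.0016, -0.0002, 0.0989, 0.0004, 0.0033, -0.09]
[-0.0016, -0.0002, 0.0989, 0.0006, 0.0032, -0.0045]
```

In the tool's units: -0.13 m / 0.5 = -0.26, -0.1 m / 0.5 = -0.2, -0.03 rad / 3.1416 = -0.0095.

```bash
python3 jog.py '{"dx":[0, 0, 0, 0, 0, 0, 0, 0, 0, 0], "dy":[0, 0, 0, 0, 0, 0, 0, 0, 0, 0], "dz":[0.12, 0.196, 0.196, 0.196, 0.196, 0.196, 0.196, 0, -0.2, -0.26], "wx":[0, 0, 0, 0, 0, 0, 0, 0, 0, 0], "wy":[0, 0, 0, 0, 0, 0, 0, 0, 0, 0], "wz":[-0.0095, -0.0095, -0.0095, -0.0095, -0.0095, -0.0095, -0.0095, -0.0095, -0.0095, -0.0095], "finger_gap":[0.65, 0.65, 0.65, 0.1, 0.1, 0.1, 0.1, 0.1, 0.1, 0.1]}';python3 - <<'E'
from h import *
rows((*loc(-.018,.025),.27,3.8),(*loc(-.018,.025),.165,3.8))
E
```

```text
time_s: 13.05
eef_pos: [0.5626, -0.0981, 0.1992]
eef_rot: [0.001, 0.225, 0.974, -0.0]
wrist_force: [1.0, 0.1, -1.7]
opening: 0.262
grasp_force: 58.5
[0.1366, 0.3021, -0.0711, 0.0017, 0.0025, 1.0497]
[0.1369, 0.3021, 0.0339, 0.0017, 0.0025, 1.0497]
```

In the tool's units: 0.302 m / 0.5 = 0.604, 0.1367 m / 0.5 = 0.2734, 1.05 rad / 3.1416 = 0.3342.

```bash
python3 jog.py '{"dx":[0, 0.2734, 0.2734, 0.2734, 0.2734, 0.2734, 0.2734, 0.2734, 0.2734], "dy":[0, 0.604, 0.604, 0.604, 0.604, 0.604, 0.604, 0.604, 0.604], "dz":[-0.11, -0.14, -0.14, -0.14, -0.14, -0.14, -0.14, -0.04, 0], "wx":[0, 0, 0, 0, 0, 0, 0, 0, 0], "wy":[0, 0, 0, 0, 0, 0, 0, 0, 0], "wz":[0, 0.3342, 0.3342, 0.3342, 0.3342, 0.3342, 0.3342, 0.3342, 0.3342], "finger_gap":[0.1, 0.1, 0.1, 0.1, 0.1, 0.1, 0.1, 0.1, 0.1]}';python3 - <<'E'
from h import *
rows((*loc(-.018,.025),.165,3.8))
E
```

```text
time_s: 14.18
eef_pos: [0.5706, 0.2337, 0.1939]
eef_rot: [-0.001, 0.683, 0.731, -0.001]
wrist_force: [-0.8, -0.2, -1.4]
opening: 0.261
grasp_force: 58.5
[-0.0005, 0.0019, 0.0289, -0.0025, 0.0005, 0.0012]
```

In the tool's units: -0.09 m / 0.5 = -0.18, -0.03 m / 0.5 = -0.06.

```bash
python3 jog.py '{"dx":[0, 0, 0, 0, 0, 0, 0, 0], "dy":[0, 0, 0, 0, 0, 0, 0, 0], "dz":[0.06, 0.06, 0.06, 0.06, 0.06, -0.06, -0.18, -0.18], "wx":[0, 0, 0, 0, 0, 0, 0, 0], "wy":[0, 0, 0, 0, 0, 0, 0, 0], "wz":[0, 0, 0, 0, 0, 0, 0, 0], "finger_gap":[0.1, 0.1, 0.5, 0.5, 0.5, 0.5, 0.5, 0.5]}';python3 - <<'E'
from h import *
L=look()
for l in L: print(l)
x,y,a=L[0][:3]
rows((x,y,.27,a+90),(x,y,.10,a+90))
E
```

```text
time_s: 15.18
eef_pos: [0.5748, 0.2341, 0.2925]
eef_rot: [0.003, 0.683, 0.73, 0.005]
wrist_force: [0.3, 0.2, -0.6]
opening: 0.502
grasp_force: 0.0
(np.float64(0.5501), np.float64(-0.1798), -40.8, 40, 26)
(np.float64(0.5514), np.float64(-0.2606), -31.9, 38, 29)
[-0.4111, -0.0506, 0.0181, 0.0057, 0.0013, -0.7925]
[-0.4113, -0.0515, 0.1881, 0.0057, 0.0013, -0.7925]
```

In the tool's units: -0.409 m / 0.5 = -0.818, 0.18 m / 0.5 = 0.36, -0.79 rad / 3.1416 = -0.2515.

```bash
python3 jog.py '{"dx":[-0.818, -0.818, -0.818, -0.818, -0.818, -0.818, -0.818, -0.818, -0.818, -0.818], "dy":[-0.102, -0.102, -0.102, -0.102, -0.102, -0.102, -0.102, -0.102, -0.102, -0.102], "dz":[0, 0, 0, 0, 0, 0, 0.36, 0.36, 0.36, 0.36], "wx":[0, 0, 0, 0, 0, 0, 0, 0, 0, 0], "wy":[0, 0, 0, 0, 0, 0, 0, 0, 0, 0], "wz":[-0.2515, -0.2515, -0.2515, -0.2515, -0.2515, -0.2515, -0.2515, -0.2515, -0.2515, -0.2515], "finger_gap":[0.65, 0.65, 0.65, 0.65, 0.65, 0.65, 0.65, 0.65, 0.65, 0.65]}'
python3 - <<'E'
from h import *
print(wlook().round(4))
rows((.5515,-.180,.009,49))
E
```

```text
time_s: 16.48
eef_pos: [0.543, -0.1763, 0.0985]
eef_rot: [-0.007, 0.351, 0.936, 0.001]
wrist_force: [0.3, 0.4, -0.9]
opening: 0.652
grasp_force: 0.0
[ 0.5457 -0.177   0.1022]
[-0.0071, 0.0017, 0.0932, -0.0012, -0.0076, -0.0004]
```

In the tool's units: 0.096 m / 0.5 = 0.192, 0.06 m / 0.5 = 0.12.

```bash
python3 jog.py '{"dx":[-0.006, -0.006, -0.006], "dy":[0, 0, 0], "dz":[0.12, 0.192, 0.192], "wx":[0, 0, 0], "wy":[0, 0, 0], "wz":[0, 0, 0], "finger_gap":[0.65, 0.65, 0.65]}';python3 - <<'E'
from h import *
rows((.5515,-.180,.009,49))
E
```

```text
time_s: 16.9
eef_pos: [0.5499, -0.1788, 0.009]
eef_rot: [-0.001, 0.349, 0.937, 0.0]
wrist_force: [-0.9, 0.5, 0.6]
opening: 0.647
grasp_force: 0.0
[-0.002, 0.0002, -0.0, -0.0004, -0.0029, 0.0016]
```

In the tool's units: -0.24 m / 0.5 = -0.48, -0.18 m / 0.5 = -0.36.

```bash
python3 jog.py '{"dx":[0, 0, 0, 0, 0, 0, 0, 0], "dy":[0, 0, 0, 0, 0, 0, 0, 0], "dz":[0, 0, 0, 0, -0.12, -0.24, -0.36, -0.48], "wx":[0, 0, 0, 0, 0, 0, 0, 0], "wy":[0, 0, 0, 0, 0, 0, 0, 0], "wz":[0, 0, 0, 0, 0, 0, 0, 0], "finger_gap":[0.1, 0.1, 0.1, 0.1, 0.1, 0.1, 0.1, 0.1]}';python3 - <<'E'
from h import *
rows((*loc(.018,.025),.27,3.8),(*loc(.018,.025),.165,3.8))
E
```

```text
time_s: 17.9
eef_pos: [0.5505, -0.18, 0.2534]
eef_rot: [0.002, 0.35, 0.937, -0.0]
wrist_force: [1.1, -1.2, -1.9]
opening: 0.259
grasp_force: 59.3
[0.2288, 0.3519, -0.0171, 0.0018, 0.0026, 0.7898]
[0.2291, 0.3518, 0.0879, 0.0018, 0.0026, 0.7898]
```

In the tool's units: 0.352 m / 0.5 = 0.704, 0.229 m / 0.5 = 0.458, 0.79 rad / 3.1416 = 0.2515.

```bash
python3 jog.py '{"dx":[0.458, 0.458, 0.458, 0.458, 0.458, 0.458, 0.458, 0.458, 0.458], "dy":[0.704, 0.704, 0.704, 0.704, 0.704, 0.704, 0.704, 0.704, 0.704], "dz":[-0.03, -0.03, -0.03, -0.03, -0.03, -0.03, -0.02, 0.08, 0.12], "wx":[0, 0, 0, 0, 0, 0, 0, 0, 0], "wy":[0, 0, 0, 0, 0, 0, 0, 0, 0], "wz":[0.2515, 0.2515, 0.2515, 0.2515, 0.2515, 0.2515, 0.2515, 0.2515, 0.2515], "finger_gap":[0.1, 0.1, 0.1, 0.1, 0.1, 0.1, 0.1, 0.1, 0.1]}';python3 - <<'E'
from h import *
rows((*loc(.018,.025),.165,3.8))
E
```

```text
time_s: 19.02
eef_pos: [0.6065, 0.2365, 0.1875]
eef_rot: [-0.001, 0.683, 0.731, -0.001]
wrist_force: [0.0, 0.6, -1.6]
opening: 0.26
grasp_force: 59.3
[-0.0008, 0.0019, 0.0225, -0.0032, 0.0006, 0.0013]
```

In the tool's units: -0.1 m / 0.5 = -0.2, -0.04 m / 0.5 = -0.08.

```bash
python3 jog.py '{"dx":[0, 0, 0, 0, 0, 0, 0, 0], "dy":[0, 0, 0, 0, 0, 0, 0, 0], "dz":[0.044, 0.044, 0.044, 0.044, 0.044, -0.08, -0.2, -0.2], "wx":[0, 0, 0, 0, 0, 0, 0, 0], "wy":[0, 0, 0, 0, 0, 0, 0, 0], "wz":[0, 0, 0, 0, 0, 0, 0, 0], "finger_gap":[0.1, 0.1, 0.5, 0.5, 0.5, 0.5, 0.5, 0.5]}';python3 - <<'E'
from h import *
L=look()
for l in L: print(l)
x,y,a=L[0][:3]
rows((x,y,.27,a+90),(x,y,.10,a+90))
E
```

```text
time_s: 20.02
eef_pos: [0.6116, 0.2366, 0.2975]
eef_rot: [0.004, 0.683, 0.73, 0.006]
wrist_force: [0.4, 0.6, -0.1]
opening: 0.5
grasp_force: 0.0
(np.float64(0.5514), np.float64(-0.2606), -31.9, 38, 29)
[-0.4919, -0.0916, 0.0224, 0.0079, 0.0028, -0.9479]
[-0.4921, -0.0929, 0.1924, 0.0079, 0.0028, -0.9479]
```

In the tool's units: -0.49 m / 0.5 = -0.98, 0.18 m / 0.5 = 0.36, -0.94 rad / 3.1416 = -0.2992.

```bash
python3 jog.py '{"dx":[-0.98, -0.98, -0.98, -0.98, -0.98, -0.98, -0.98, -0.98, -0.98, -0.98], "dy":[-0.182, -0.182, -0.182, -0.182, -0.182, -0.182, -0.182, -0.182, -0.182, -0.182], "dz":[0, 0, 0, 0, 0, 0, 0.2, 0.36, 0.36, 0.36], "wx":[0, 0, 0, 0, 0, 0, 0, 0, 0, 0], "wy":[0, 0, 0, 0, 0, 0, 0, 0, 0, 0], "wz":[-0.2992, -0.2992, -0.2992, -0.2992, -0.2992, -0.2992, -0.2992, -0.2992, -0.2992, -0.2992], "finger_gap":[0.65, 0.65, 0.65, 0.65, 0.65, 0.65, 0.65, 0.65, 0.65, 0.65]}'
python3 - <<'E'
from h import *
print(wlook().round(4))
rows((.5525,-.2605,.009,58))
p=eyes.camera_params("wrist");i=eyes.camera("wrist");cv2.imwrite("pics/w3.png",i)
E
```

```text
time_s: 21.32
eef_pos: [0.5476, -0.2594, 0.1052]
eef_rot: [-0.002, 0.279, 0.96, 0.001]
wrist_force: [1.5, -0.9, 1.0]
opening: 0.649
grasp_force: 0.0
[ 0.5448 -0.2603  0.1002]
[-0.0075, 0.004, 0.0912, -0.0005, -0.0105, -0.0089]
```

View pics/w3.png

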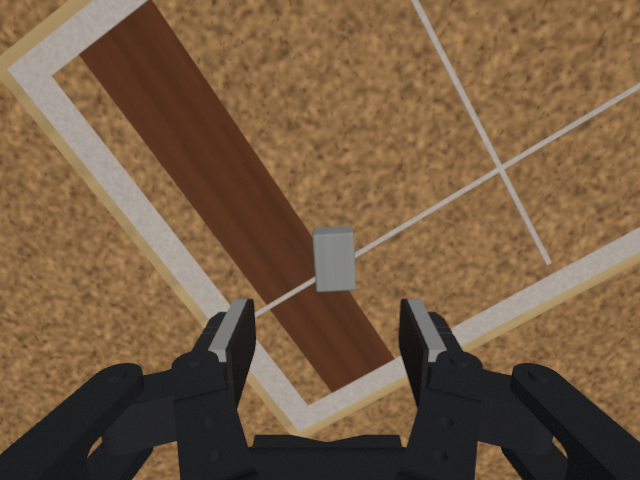

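The last weight stands at (334,260) in the wrist view, the same spot as in the first grasp, so it is aligned.

In the tool's units: 0.094 m / 0.5 = 0.188, -0.085 m / 0.5 = -0.17.

```bash
python3 jog.py '{"dx":[-0.002, -0.002, -0.002, -0.002, -0.002, -0.002, -0.002, 0, 0, 0], "dy":[0, 0, 0, 0, 0, 0, 0, 0, 0, 0], "dz":[0.1, 0.188, 0.188, 0.188, 0.188, 0.188, 0.188, 0.07, -0.05, -0.17], "wx":[0, 0, 0, 0, 0, 0, 0, 0, 0, 0], "wy":[0, 0, 0, 0, 0, 0, 0, 0, 0, 0], "wz":[0, 0, 0, 0, 0, 0, 0, 0, 0, 0], "finger_gap":[0.65, 0.65, 0.65, 0.1, 0.1, 0.1, 0.1, 0.1, 0.1, 0.1]}';python3 jog.py '{"dx":[0], "dy":[0], "dz":[-0.12], "wx":[0], "wy":[0], "wz":[0], "finger_gap":[0.1]}';python3 - <<'E'
from h import *
rows((*loc(0,0),.27,3.8),(*loc(0,0),.18,3.8))
E
```

```text
time_s: 22.68
eef_pos: [0.5499, -0.2591, 0.1976]
eef_rot: [0.001, 0.279, 0.96, -0.0]
wrist_force: [0.6, -0.8, -1.1]
opening: 0.252
grasp_force: 58.8
time_s: 22.8
eef_pos: [0.5497, -0.259, 0.258]
eef_rot: [0.001, 0.279, 0.96, -0.0]
wrist_force: [1.0, -0.0, -1.0]
opening: 0.255
grasp_force: 58.8
[0.2151, 0.4185, -0.0126, 0.001, 0.0024, 0.9397]
[0.2153, 0.4185, 0.0774, 0.001, 0.0024, 0.9397]
```

In the tool's units: 0.4185 m / 0.5 = 0.837, 0.215 m / 0.5 = 0.43, 0.94 rad / 3.1416 = 0.2992.

```bash
python3 jog.py '{"dx":[0.43, 0.43, 0.43, 0.43, 0.43, 0.43, 0.43, 0.43, 0.43, 0.43], "dy":[0.837, 0.837, 0.837, 0.837, 0.837, 0.837, 0.837, 0.837, 0.837, 0.837], "dz":[-0.03, -0.03, -0.03, -0.03, -0.03, -0.03, -0.03, -0.02, 0.08, 0.12], "wx":[0, 0, 0, 0, 0, 0, 0, 0, 0, 0], "wy":[0, 0, 0, 0, 0, 0, 0, 0, 0, 0], "wz":[0.2992, 0.2992, 0.2992, 0.2992, 0.2992, 0.2992, 0.2992, 0.2992, 0.2992, 0.2992], "finger_gap":[0.1, 0.1, 0.1, 0.1, 0.1, 0.1, 0.1, 0.1, 0.1, 0.1]}';python3 - <<'E'
from h import *
rows((*loc(0,0),.18,3.8))
E
```

```text
time_s: 24.05
eef_pos: [0.5904, 0.2099, 0.1923]
eef_rot: [-0.001, 0.683, 0.731, -0.001]
wrist_force: [-0.9, 0.4, -1.2]
opening: 0.257
grasp_force: 58.7
[-0.0004, 0.0017, 0.0123, -0.0033, 0.0005, 0.0011]
```

In the tool's units: -0.14 m / 0.5 = -0.28, -0.1 m / 0.5 = -0.2.

```bash
python3 jog.py '{"dx":[0, 0, 0, 0, 0, -0.08, -0.2, -0.2, -0.2, -0.2], "dy":[0, 0, 0, 0, 0, 0, 0, 0, 0, 0], "dz":[0.028, 0.028, 0.028, 0.028, -0.08, -0.2, -0.28, -0.28, -0.28, -0.28], "wx":[0, 0, 0, 0, 0, 0, 0, 0, 0, 0], "wy":[0, 0, 0, 0, 0, 0, 0, 0, 0, 0], "wz":[0, 0, 0, 0, 0, 0, 0, 0, 0, 0], "finger_gap":[0.1, 0.5, 0.5, 0.5, 0.5, 0.5, 0.2, 0.2, 0.2, 0.2]}';python3 - <<'E'
from h import *
p=eyes.camera_params("wrist");i=eyes.camera("wrist");cv2.imwrite("pics/w4.png",i)
V=p["view"];print(-V[:3,:3].T@V[:3,3],-V[2,:3]);print(look("pics/top1.png"),monitor.get_obs()["eef_pos"])
np.save("w4.npy",p,allow_pickle=True)
E
```

```text
time_s: 25.3
eef_pos: [0.598, 0.1107, 0.3325]
eef_rot: [-0.001, 0.683, 0.73, -0.001]
wrist_force: [-0.0, 1.2, 0.4]
opening: 0.201
grasp_force: 0.0
[0.59384503 0.18546069 0.47545962] [ 0.01703415 -0.29588982 -0.95507018]
[] [0.59792669 0.11097675 0.33238126]
```

View pics/w4.png

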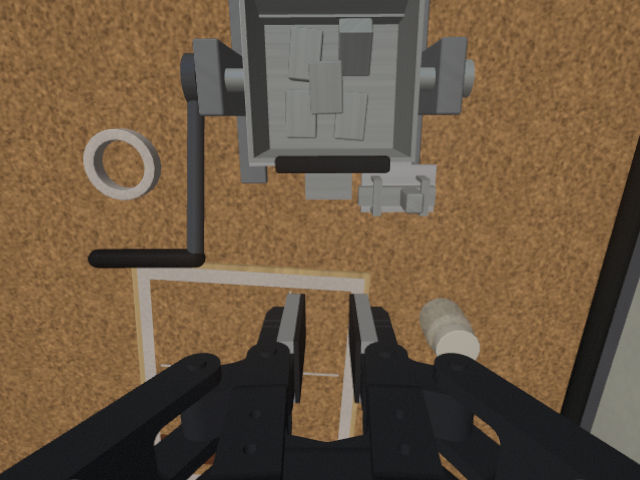

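All five weights lie in the can, the map is empty, the handle bar is at (333,164), the ear at (328,187) and the latch assembly at (360–436,165–213). I'll enlarge the latch.

Run:
```python
from h import *
i=cv2.imread("pics/w4.png")[140:230,290:450];s=eyes.camera("scene");cv2.imwrite("pics/s1.png",s)
a=cv2.resize(i,None,fx=5,fy=5,interpolation=cv2.INTER_CUBIC)[:, :800]
b=cv2.resize(s[190:250,320:440],None,fx=5,fy=5,interpolation=cv2.INTER_CUBIC)
c=np.zeros((450,1200,3),np.uint8)
cv2.imwrite("pics/c2.png",np.vstack([cv2.resize(a,(530,300)),np.pad(cv2.resize(b,(530,265)),((0,0),(0,0),(0,0)))]))
```

```text
(no output)
```

View pics/c2.png

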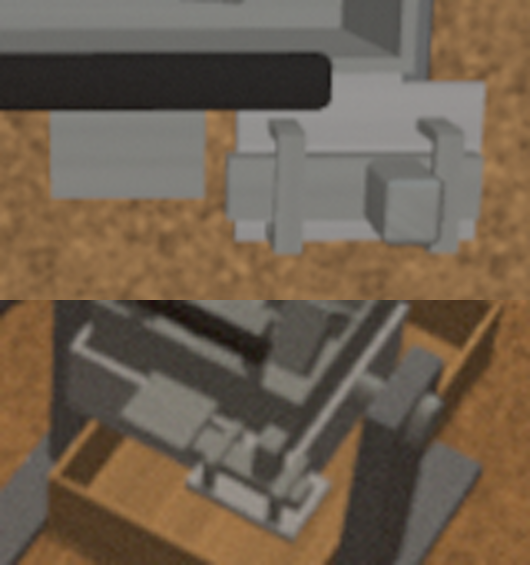

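The enlarged view shows the knob's top face at wrist px (414,203), standing between two straps on the bar, with the ear to its left. In the scene view the knob top is at about (381,222).

Run:
```python
from h import *
pw=np.load("w4.npy",allow_pickle=True).item();ps=eyes.camera_params("scene");pt=eyes.camera_params("top")
P,e=two(pw,(414.4,203),ps,(380.7,221.7));d=P[:2]-PIV;print("knob top",P,e,d@EX,d@EY)
for z in(.165,.175,.185):
    w=onplane(pw,[(414.4,203),(424,204),(377,196)],z);d=w[:,:2]-PIV;print(z,np.c_[d@EX,d@EY].round(4).tolist(),proj(ps,w[0]))
h,e=two(pw,(333,164),ps,(363.4,193.9));d=h[:2]-PIV;print("handle",h,e,d@EX,d@EY)
a=onplane(pw,[(90,258),(204,258)],.203);d=a[:,:2]-PIV;print("lever ends",a,d@EX,d@EY)
```

```text
knob top [0.65519377 0.13171522 0.20881926] 0.0019908582517710214 0.05788319254497308 -0.08190949664397353
0.165 [[0.0684, -0.0908], [0.076, -0.0916], [0.0387, -0.0852]] [[381.61772114 239.92779965]]
0.175 [[0.0662, -0.0887], [0.0735, -0.0895], [0.0375, -0.0833]] [[381.6435783 235.8530003]]
0.185 [[0.064, -0.0865], [0.0711, -0.0873], [0.0363, -0.0813]] [[381.66878002 231.73352763]]
handle [0.59718292 0.155765   0.22642679] 0.003895308316891285 0.0015968771292309482 -0.05406070495976707
lever ends [[0.42935728 0.07532615 0.203     ]
 [0.51122003 0.0807925  0.203     ]] [-0.17120069 -0.08915507] [-0.12317897 -0.12316033]
```

Run:
```python
from h import *
rows((*loc(.058,-.079),.26,3.8),(*loc(.058,-.079),.192,3.8)); print(monitor.get_obs()["eef_pos"])
```

```text
[0.0198, 0.0587, 0.0725, -0.0027, -0.0005, 0.0012]
[0.0197, 0.0589, 0.1405, -0.0027, -0.0005, 0.0012]
[0.59805337 0.1109136  0.33261394]
```

Units first: shifts go in shares of 500 mm and turns go in shares of pi rad. So 0.14 m / 0.5 = 0.28, 0.125 m / 0.5 = 0.25.

```bash
python3 jog.py '{"dx":[0.04, 0.04, 0.04, 0.04, 0.04, 0.04], "dy":[0.1176, 0.1176, 0.1176, 0.1176, 0.1176, 0.1176], "dz":[0.1, 0.2, 0.25, 0.28, 0.28, 0.28], "wx":[0, 0, 0, 0, 0, 0], "wy":[0, 0, 0, 0, 0, 0], "wz":[0, 0, 0, 0, 0, 0], "finger_gap":[0.5, 0.5, 0.5, 0.5, 0.5, 0.5]}';python3 - <<'E'
from h import *
o=monitor.get_obs();d=o["eef_pos"][:2]-PIV;print(d@EX,d@EY)
p=eyes.camera_params("wrist");i=eyes.camera("wrist");np.save("w5.npy",p,allow_pickle=True);cv2.imwrite("pics/w5.png",i)
cv2.imwrite("pics/s2.png",eyes.camera("scene"))
E
```

```text
time_s: 26.2
eef_pos: [0.657, 0.1337, 0.1963]
eef_rot: [0.001, 0.683, 0.73, 0.001]
wrist_force: [-0.1, -0.3, 0.2]
opening: 0.499
grasp_force: 0.0
0.05983167947009794 -0.08005095910069657
```

View pics/w5.png

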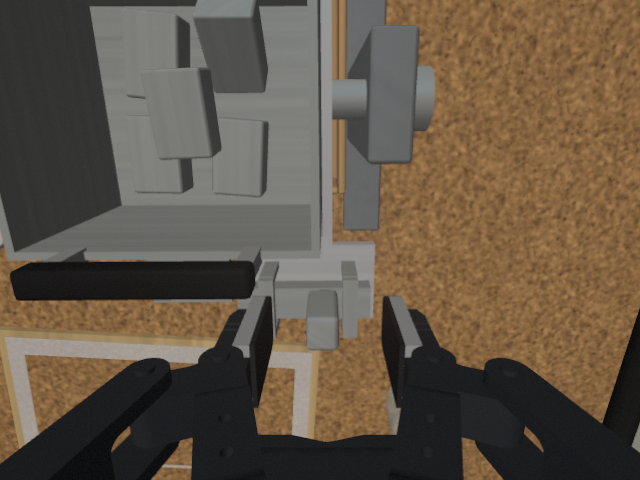

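The knob's top face at (322,333) sits between the finger tips, and the pads' tips flank it at (258,330) and (396,330). Next I'll triangulate it with the earlier view.

Run:
```python
from h import *
a=np.load("w4.npy",allow_pickle=True).item();b=np.load("w5.npy",allow_pickle=True).item()
P,e=two(a,(414.4,203),b,(322,333));d=P[:2]-PIV;print("knob top",P,e,d@EX,d@EY)
P,e=two(a,(333,164),b,(134,280));d=P[:2]-PIV;print("handle",P,e,d@EX,d@EY)
o=monitor.get_obs();print(o["eef_pos"],proj(b,o["eef_pos"]))
```

```text
knob top [0.6557881  0.13245334 0.20973659] 7.680642021010289e-05 0.058525223364784947 -0.08121246349250767
handle [0.59859415 0.15731457 0.2284538 ] 0.0009539404134701587 0.0031078921926165 -0.052608252421453436
[0.65711411 0.13356062 0.19642938] [[325.88703739 313.2120041 ]]
```

In the tool's units: 0.004 m / 0.5 = 0.008, -0.0015 m / 0.5 = -0.003.

```bash
python3 jog.py '{"dx":[0, 0, 0, 0, 0], "dy":[-0.003, -0.003, -0.003, -0.003, -0.003], "dz":[0.008, 0.008, 0.008, 0.008, 0.008], "wx":[0, 0, 0, 0, 0], "wy":[0, 0, 0, 0, 0], "wz":[0, 0, 0, 0, 0], "finger_gap":[0.5, 0, 0, 0, 0]}'; python3 jog.py '{"dx":[0, 0, 0], "dy":[-0.02, -0.03, -0.03], "dz":[0, 0, 0], "wx":[0, 0, 0], "wy":[0, 0, 0], "wz":[0, 0, 0], "finger_gap":[0, 0, 0]}'
```

```text
time_s: 26.92
eef_pos: [0.6547, 0.1334, 0.1906]
eef_rot: [0.0, 0.683, 0.73, 0.0]
wrist_force: [-1.0, -0.9, 1.7]
opening: 0.126
grasp_force: 60.4
time_s: 27.3
eef_pos: [0.6389, 0.1323, 0.1905]
eef_rot: [-0.0, 0.683, 0.73, -0.0]
wrist_force: [-2.1, -0.7, 2.2]
opening: 0.123
grasp_force: 60.7
```

Gripped and sliding with low force. Continuing.

In the tool's units: -0.016 m / 0.5 = -0.032, -0.008 m / 0.5 = -0.016.

```bash
python3 jog.py '{"dx":[0, 0, 0], "dy":[-0.016, -0.032, -0.032], "dz":[0, 0, 0], "wx":[0, 0, 0], "wy":[0, 0, 0], "wz":[0, 0, 0], "finger_gap":[0, 0, 0]}'; python3 jog.py '{"dx":[0, 0, 0], "dy":[-0.006, -0.012, -0.012], "dz":[0, 0, 0], "wx":[0, 0, 0], "wy":[0, 0, 0], "wz":[0, 0, 0], "finger_gap":[0, 0, 0]}'; python3 jog.py '{"dx":[0, 0], "dy":[-0.004, -0.006], "dz":[0, 0], "wx":[0, 0], "wy":[0, 0], "wz":[0, 0], "finger_gap":[0, 0]}'
```

```text
time_s: 27.68
eef_pos: [0.6227, 0.1311, 0.1905]
eef_rot: [-0.0, 0.683, 0.73, -0.001]
wrist_force: [-1.4, -2.1, 3.1]
opening: 0.127
grasp_force: 60.9
time_s: 28.05
eef_pos: [0.6203, 0.1309, 0.1906]
eef_rot: [0.002, 0.684, 0.73, 0.002]
wrist_force: [12.5, -1.2, -3.6]
opening: 0.121
grasp_force: 60.1
time_s: 28.3
eef_pos: [0.6201, 0.1308, 0.1909]
eef_rot: [0.004, 0.684, 0.73, 0.005]
wrist_force: [26.8, 1.2, -10.6]
opening: 0.122
grasp_force: 59.2
```

The bolt stopped after 34.6 mm with the force rising, so it is either at the stop or blocked. I'll release, rise and look.

In the tool's units: -0.1 m / 0.5 = -0.2, -0.04 m / 0.5 = -0.08.

```bash
python3 jog.py '{"dx":[0, 0, 0, 0, 0, -0.08, -0.08, -0.08], "dy":[0.009, 0.009, 0.009, 0.009, 0.009, 0.009, 0.009, 0.009], "dz":[0, 0, 0, 0, -0.1, -0.2, -0.2, -0.2], "wx":[0, 0, 0, 0, 0, 0, 0, 0], "wy":[0, 0, 0, 0, 0, 0, 0, 0], "wz":[0, 0, 0, 0, 0, 0, 0, 0], "finger_gap":[0, 0.4, 0.4, 0.4, 0.4, 0.4, 0.4, 0.4]}';python3 - <<'E'
from h import *
p=eyes.camera_params("wrist");i=eyes.camera("wrist");np.save("w6.npy",p,allow_pickle=True);cv2.imwrite("pics/w6.png",i)
E
```

```text
time_s: 29.3
eef_pos: [0.6214, 0.0912, 0.2899]
eef_rot: [-0.0, 0.684, 0.73, -0.0]
wrist_force: [-0.4, -0.0, -0.5]
opening: 0.4
grasp_force: 0.0
```

View pics/w6.png

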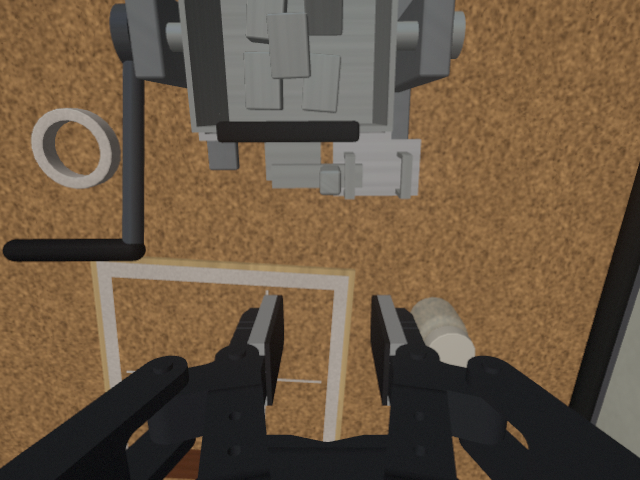

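The bolt's bar now covers the ear: its left end is at (271,181), the ear's left edge is at 265, and the knob is left of the strap at (330,180). I'll check the travel.

Run:
```python
from h import *
a=np.load("w4.npy",allow_pickle=True).item();b=np.load("w6.npy",allow_pickle=True).item()
def L(p,uv,z): d=onplane(p,[uv],z)[0,:2]-PIV;return (d@EX*1000).round(1),(d@EY*1000).round(1)
print("bar left",L(a,(359.4,196),.18),L(b,(271.5,183),.18),"ear left",L(a,(305.1,187),.168),L(b,(265.5,160),.168), "knob",L(a,(414.4,203),.208),L(b,(329,181),.208), "strap r",L(a,(424,185),.18),L(b,(405,175),.18))
rows((*loc(.003,-.0525),.29,93.8),(*loc(.003,-.0525),.203,93.8)); print(monitor.get_obs()["q"])
```

```text
bar left (np.float64(23.8), np.float64(-82.3)) (np.float64(-13.0), np.float64(-86.6)) ear left (np.float64(-17.3), np.float64(-77.6)) (np.float64(-17.9), np.float64(-73.5)) knob (np.float64(58.9), np.float64(-81.6)) (np.float64(23.2), np.float64(-80.9)) strap r (np.float64(71.3), np.float64(-74.1)) (np.float64(71.1), np.float64(-81.7))
[0.0672, -0.018, -0.0011, -0.0024, 0.0014, 1.5705]
[0.0671, -0.0178, 0.0859, -0.0024, 0.0014, 1.5705]
[-4.25568305e-02  2.58423533e-01  1.39832304e+00  3.27884753e-04
  1.48731648e+00 -1.08631035e-01]
```

The bolt travelled about 36 mm to a hard stop, but I backed off about 1 mm while still gripping. I'll re-grip and push it home, this time releasing while pressed.

```bash
python3 jog.py '{"dx":[0.04, 0.08, 0.08, 0.08, 0.08, 0.08, 0.08, 0.08], "dy":[0.002, 0.002, 0.002, 0.002, 0.002, 0.002, 0.002, 0.002], "dz":[0.1, 0.18, 0.198, 0.198, 0.198, 0.198, 0.198, 0.198], "wx":[0, 0, 0, 0, 0, 0, 0, 0], "wy":[0, 0, 0, 0, 0, 0, 0, 0], "wz":[0, 0, 0, 0, 0, 0, 0, 0], "finger_gap":[0.4, 0.4, 0.4, 0.4, 0, 0, 0, 0]}';python3 jog.py '{"dx":[0, 0, 0], "dy":[-0.004, -0.008, -0.008], "dz":[0, 0, 0], "wx":[0, 0, 0], "wy":[0, 0, 0], "wz":[0, 0, 0], "finger_gap":[0, 0, 0]}'
```

```text
time_s: 30.35
eef_pos: [0.6215, 0.1306, 0.1935]
eef_rot: [0.001, 0.684, 0.73, 0.001]
wrist_force: [1.1, -1.8, 6.6]
opening: 0.117
grasp_force: 60.1
time_s: 30.72
eef_pos: [0.6204, 0.1304, 0.1937]
eef_rot: [0.004, 0.684, 0.73, 0.004]
wrist_force: [12.9, 0.6, -0.6]
opening: 0.121
grasp_force: 59.4
```

In the tool's units: -0.08 m / 0.5 = -0.16, -0.04 m / 0.5 = -0.08.

```bash
python3 jog.py '{"dx":[0, 0, 0, 0, 0], "dy":[0, 0, 0, 0, 0], "dz":[0, 0, 0, -0.08, -0.16], "wx":[0, 0, 0, 0, 0], "wy":[0, 0, 0, 0, 0], "wz":[0, 0, 0, 0, 0], "finger_gap":[0.4, 0.4, 0.4, 0.4, 0.4]}';python3 jog.py '{"dx":[0, 0, 0, 0, 0, 0, 0, 0, 0, 0], "dy":[0, 0, 0, 0, 0, 0, 0, 0, 0, 0], "dz":[-0.06, -0.06, -0.06, -0.06, -0.06, -0.06, -0.06, -0.06, -0.06, -0.06], "wx":[0, 0, 0, 0, 0, 0, 0, 0, 0, 0], "wy":[0, 0, 0, 0, 0, 0, 0, 0, 0, 0], "wz":[0.4997, 0.4997, 0.4997, 0.4997, 0.4997, 0.4997, 0.4997, 0.4997, 0.4997, 0.4997], "finger_gap":[0.45, 0.45, 0.45, 0.45, 0.45, 0.45, 0.45, 0.45, 0.45, 0.45]}';python3 - <<'E'
from h import *
rows((*loc(-.010,-.0525),.29,93.8),(*loc(-.010,-.0525),.207,93.8))
E
```

```text
time_s: 31.35
eef_pos: [0.6155, 0.1309, 0.2714]
eef_rot: [-0.001, 0.683, 0.73, -0.001]
wrist_force: [1.4, 0.6, 0.6]
opening: 0.401
grasp_force: 0.0
time_s: 32.6
eef_pos: [0.6159, 0.1309, 0.3011]
eef_rot: [-0.0, 0.999, 0.034, -0.0]
wrist_force: [-0.1, 0.6, 0.7]
opening: 0.453
grasp_force: 0.0
[-0.0286, -0.0276, 0.0111, -0.0, 0.0006, 0.0013]
[-0.0286, -0.0276, 0.0941, -0.0, 0.0006, 0.0013]
```

In the tool's units: 0.094 m / 0.5 = 0.188, -0.0286 m / 0.5 = -0.0572.

```bash
python3 jog.py '{"dx":[-0.0572, -0.0572, -0.0572, -0.0572, -0.0572], "dy":[-0.0552, -0.0552, -0.0552, -0.0552, -0.0552], "dz":[0.022, 0.1, 0.16, 0.188, 0.188], "wx":[0, 0, 0, 0, 0], "wy":[0, 0, 0, 0, 0], "wz":[0, 0, 0, 0, 0], "finger_gap":[0.45, 0.45, 0.45, 0.45, 0.45]}';python3 - <<'E'
from h import *
p=eyes.camera_params("wrist");i=eyes.camera("wrist");cv2.imwrite("pics/w7.png",i);print(monitor.get_obs()["eef_pos"])
E
```

```text
time_s: 33.22
eef_pos: [0.5854, 0.1564, 0.2065]
eef_rot: [0.0, 0.999, 0.034, -0.001]
wrist_force: [0.2, 0.1, -0.2]
opening: 0.451
grasp_force: 0.0
[0.58617167 0.15645677 0.20783791]
```

View pics/w7.png

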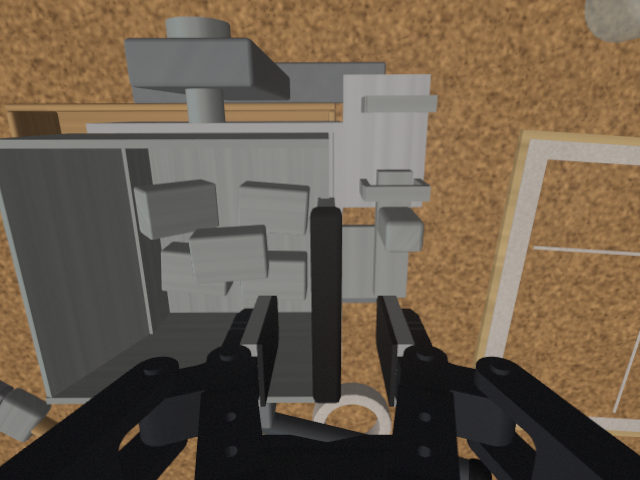

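The black handle is centred between the fingers at (327,305). The bar reaches nearly the ear's full length, with its end at (392,295). Next: close and tug gently.

In the tool's units: -0.002 m / 0.5 = -0.004, -0.001 m / 0.5 = -0.002.

```bash
python3 jog.py '{"dx":[0, 0, 0, 0], "dy":[0, 0, 0, 0], "dz":[0, 0, 0, 0], "wx":[0, 0, 0, 0], "wy":[0, 0, 0, 0], "wz":[0, 0, 0, 0], "finger_gap":[0, 0, 0, 0]}';python3 jog.py '{"dx":[0, 0, 0], "dy":[0, 0, 0], "dz":[-0.002, -0.004, -0.004], "wx":[0, 0, 0], "wy":[0, 0, 0], "wz":[0, 0, 0], "finger_gap":[0, 0, 0]}'
```

```text
time_s: 33.78
eef_pos: [0.5867, 0.1567, 0.2089]
eef_rot: [-0.0, 0.999, 0.033, 0.001]
wrist_force: [-0.5, 0.1, 5.6]
opening: 0.1
grasp_force: 59.3
time_s: 34.15
eef_pos: [0.5858, 0.1564, 0.209]
eef_rot: [0.0, 0.999, 0.033, -0.0]
wrist_force: [2.3, 0.2, -1.2]
opening: 0.104
grasp_force: 58.7
```

In the tool's units: -0.002 m / 0.5 = -0.004, -0.001 m / 0.5 = -0.002.

```bash
python3 jog.py '{"dx":[0, 0, 0], "dy":[0, 0, 0], "dz":[-0.002, -0.004, -0.004], "wx":[0, 0, 0], "wy":[0, 0, 0], "wz":[0, 0, 0], "finger_gap":[0, 0, 0]}';python3 jog.py '{"dx":[0, 0], "dy":[0, 0], "dz":[-0.002, -0.002], "wx":[0, 0], "wy":[0, 0], "wz":[0, 0], "finger_gap":[0, 0]}'
```

```text
time_s: 34.52
eef_pos: [0.5849, 0.1565, 0.2102]
eef_rot: [0.0, 0.999, 0.034, -0.001]
wrist_force: [0.7, 1.4, -7.4]
opening: 0.1
grasp_force: 58.4
time_s: 34.78
eef_pos: [0.5848, 0.1564, 0.2105]
eef_rot: [0.0, 0.999, 0.033, -0.002]
wrist_force: [2.1, 0.3, -16.9]
opening: 0.1
grasp_force: 58.1
```

In the tool's units: -0.0002 m / 0.5 = -0.0004.

```bash
python3 jog.py '{"dx":[0, 0, 0], "dy":[0, 0, 0], "dz":[-0.0004, -0.0004, -0.0004], "wx":[0, 0, 0], "wy":[0, 0, 0], "wz":[0, 0, 0], "finger_gap":[0, 0, 0]}'
```

```text
time_s: 35.15
eef_pos: [0.585, 0.1563, 0.2112]
eef_rot: [0.0, 0.999, 0.033, -0.001]
wrist_force: [2.9, -0.9, -22.5]
opening: 0.101
grasp_force: 58.1
```

The latch held at 22 N with only about 2 mm of rise. I'll lower and release.

In the tool's units: -0.09 m / 0.5 = -0.18, -0.06 m / 0.5 = -0.12.

```bash
python3 jog.py '{"dx":[0, 0, 0, 0, 0, 0, 0, 0, 0], "dy":[0, 0, 0, 0, 0, 0, 0, 0, 0], "dz":[0.004, 0.009, 0.009, 0.009, 0.009, 0.009, -0.12, -0.18, -0.18], "wx":[0, 0, 0, 0, 0, 0, 0, 0, 0], "wy":[0, 0, 0, 0, 0, 0, 0, 0, 0], "wz":[0, 0, 0, 0, 0, 0, 0, 0, 0], "finger_gap":[0, 0, 0, 0.45, 0.45, 0.45, 0.45, 0.45, 0.45]}';python3 - <<'E'
from h import *
g=np.array([.457,.0773]);print(g)
d=loc(-.14,-.1234);print(d)
rows((*d,.30,93.8),(*d,.192,93.8))
cv2.imwrite("pics/s3.png",eyes.camera("scene"))
print(monitor.get_obs()["q"])
E
```

```text
time_s: 36.28
eef_pos: [0.5878, 0.1567, 0.3069]
eef_rot: [-0.0, 0.999, 0.033, 0.004]
wrist_force: [0.2, -0.5, -0.2]
opening: 0.452
grasp_force: 0.0
[0.457  0.0773]
[0.46050176 0.07717548]
[-0.1323, 0.0709, 0.0058, -0.0001, -0.0078, 0.0005]
[-0.1332, 0.0709, 0.1138, -0.0001, -0.0078, 0.0005]
[6.55476982e-02 1.99534681e-01 1.43822772e+00 7.20086550e-05
 1.50017621e+00 1.56959963e+00]
```

In the tool's units: -0.13 m / 0.5 = -0.26, 0.071 m / 0.5 = 0.142.

```bash
python3 jog.py '{"dx":[-0.26, -0.26, -0.26, -0.26, -0.26, -0.26], "dy":[0.142, 0.142, 0.142, 0.142, 0.142, 0.142], "dz":[0, 0, 0, 0.04, 0.1, 0.1], "wx":[0, 0, 0, 0, 0, 0], "wy":[0, 0, 0, 0, 0, 0], "wz":[0, 0, 0, 0, 0, 0], "finger_gap":[0.6, 0.6, 0.6, 0.6, 0.6, 0.6]}';python3 - <<'E'
from h import *
rows((*loc(-.14,-.1234),.182,93.8))
p=eyes.camera_params("wrist");i=eyes.camera("wrist");cv2.imwrite("pics/w8.png",i)
E
```

```text
time_s: 37.08
eef_pos: [0.4585, 0.0771, 0.2492]
eef_rot: [-0.0, 0.999, 0.033, -0.003]
wrist_force: [-0.3, 0.1, -0.1]
opening: 0.604
grasp_force: 0.0
[0.0025, 0.0001, 0.0672, -0.0011, 0.0069, 0.0002]
```

View pics/w8.png

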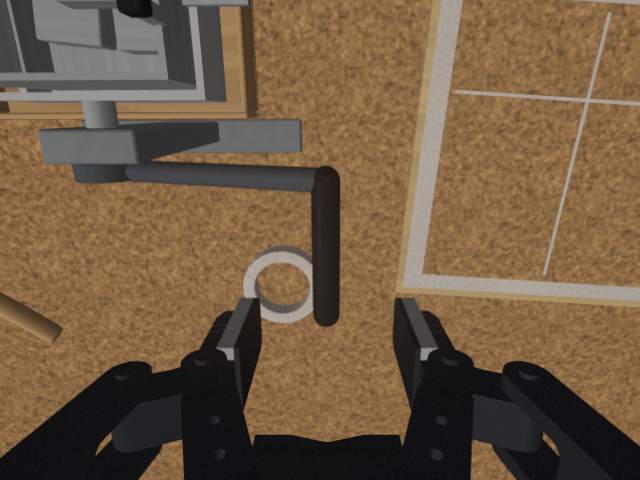

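The rod is centred between the fingers at column 326, with its free end at row 325. I'll check that against the TCP.

Run:
```python
from h import *
p=eyes.camera_params("wrist")
w=onplane(p,[(326,322),(326,172)],.203);d=w[:,:2]-PIV;print(w,d@EX,d@EY)
rows((*loc(-.143,-.1234),.182,93.8))
t=np.arange(-1.25,1.151,.15);
for a in t: print(round(a,2),(-.13*(np.sin(a)-np.sin(-1.25))).round(4),(-.13*(np.cos(a)-np.cos(-1.25))).round(4))
```

```text
[[0.43018008 0.07480085 0.203     ]
 [0.50952168 0.0800063  0.203     ]] [-0.17041458 -0.09090189] [-0.12375775 -0.12383203]
[-0.0019, -0.0, 0.069, -0.0006, 0.0039, 0.0004]
-1.25 -0.0 -0.0
-1.1 -0.0075 -0.018
-0.95 -0.0176 -0.0346
-0.8 -0.0301 -0.0496
-0.65 -0.0447 -0.0625
-0.5 -0.061 -0.0731
-0.35 -0.0788 -0.0811
-0.2 -0.0975 -0.0864
-0.05 -0.1169 -0.0888
0.1 -0.1363 -0.0884
0.25 -0.1555 -0.085
0.4 -0.174 -0.0787
0.55 -0.1913 -0.0698
0.7 -0.2071 -0.0584
0.85 -0.221 -0.0448
1.0 -0.2328 -0.0292
1.15 -0.242 -0.0121
```

In the tool's units: 0.069 m / 0.5 = 0.138, 0.05 m / 0.5 = 0.1.

```bash
python3 jog.py '{"dx":[-0.004, -0.004, -0.004, -0.004, -0.004, -0.004, -0.004, -0.004], "dy":[0, 0, 0, 0, 0, 0, 0, 0], "dz":[0.1, 0.138, 0.138, 0.138, 0.138, 0.138, 0.138, 0.138], "wx":[0, 0, 0, 0, 0, 0, 0, 0], "wy":[0, 0, 0, 0, 0, 0, 0, 0], "wz":[0, 0, 0, 0, 0, 0, 0, 0], "finger_gap":[0.6, 0.6, 0.6, 0, 0, 0, 0, 0]}'
```

```text
time_s: 38.12
eef_pos: [0.4599, 0.0777, 0.1849]
eef_rot: [-0.001, 0.999, 0.033, 0.002]
wrist_force: [0.2, 5.0, 3.5]
opening: 0.14
grasp_force: 58.5
```

In the tool's units: -0.0625 m / 0.5 = -0.125, -0.0496 m / 0.5 = -0.0992.

```bash
python3 jog.py '{"dx":[0, 0, 0, 0], "dy":[-0.015, -0.0352, -0.0602, -0.0894], "dz":[-0.036, -0.0692, -0.0992, -0.125], "wx":[0, 0, 0, 0], "wy":[0, 0, 0, 0], "wz":[0, 0, 0, 0], "finger_gap":[0, 0, 0, 0]}'
```

```text
time_s: 38.62
eef_pos: [0.4569, 0.1178, 0.247]
eef_rot: [0.004, 0.999, 0.033, 0.001]
wrist_force: [2.8, -14.1, -4.3]
opening: 0.139
grasp_force: 58.4
```

In the tool's units: -0.1466 m / 0.5 = -0.2932, -0.1293 m / 0.5 = -0.2586.

```bash
python3 jog.py '{"dx":[0, 0, 0, 0, 0, 0, 0, 0], "dy":[-0.0326, -0.0682, -0.1056, -0.1444, -0.1832, -0.2216, -0.2586, -0.2932], "dz":[-0.0212, -0.0372, -0.0478, -0.0526, -0.0518, -0.045, -0.0324, -0.0146], "wx":[0, 0, 0, 0, 0, 0, 0, 0], "wy":[0, 0, 0, 0, 0, 0, 0, 0], "wz":[0, 0, 0, 0, 0, 0, 0, 0], "finger_gap":[0, 0, 0, 0, 0, 0, 0, 0]}'
python3 - <<'E'
from h import *
rows((*loc(-.143,.13*np.sin(1.15)),.144+.13*np.cos(1.15),93.8))
E
```

```text
time_s: 39.62
eef_pos: [0.4476, 0.2672, 0.2568]
eef_rot: [0.001, 0.999, 0.033, 0.003]
wrist_force: [-1.7, -7.7, 12.4]
opening: 0.137
grasp_force: 65.7
[-0.0031, -0.0518, 0.0595, 0.0024, -0.0051, 0.0003]
```

In the tool's units: 0.0625 m / 0.5 = 0.125, 0.0577 m / 0.5 = 0.1154.

```bash
python3 jog.py '{"dx":[0, 0, 0, 0, 0, 0], "dy":[-0.0316, -0.0594, -0.083, -0.1014, -0.105, -0.105], "dz":[0.0228, 0.05, 0.0812, 0.1154, 0.125, 0.125], "wx":[0, 0, 0, 0, 0, 0], "wy":[0, 0, 0, 0, 0, 0], "wz":[0, 0, 0, 0, 0, 0], "finger_gap":[0, 0, 0, 0, 0, 0]}'
python3 - <<'E'
from h import *
o=monitor.get_obs();d=o["eef_pos"][:2]-PIV;print(d@EX,d@EY)
cv2.imwrite("pics/s4.png",np.hstack([eyes.camera("scene")[100:320,200:500],eyes.camera("top")[130:350,150:400]]))
E
```

```text
time_s: 40.38
eef_pos: [0.444, 0.3192, 0.1941]
eef_rot: [0.001, 0.999, 0.034, 0.002]
wrist_force: [-3.5, -7.1, 16.0]
opening: 0.135
grasp_force: 72.9
-0.1404070826172685 0.11920203123307938
```

View pics/s4.png

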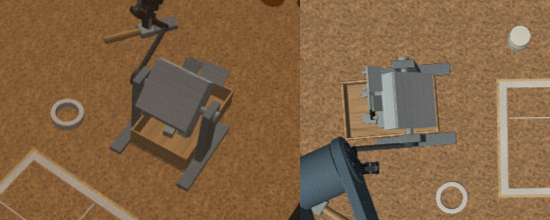

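The scene shows the can inverted over the bin and still held in the cradle, with the bystanders in place. I'll wait briefly, then swing back.

In the tool's units: -0.003 m / 0.5 = -0.006.

```bash
python3 jog.py '{"dx":[0, 0, 0, 0, 0], "dy":[0, 0, 0, 0, 0], "dz":[-0.006, -0.006, -0.006, -0.006, -0.006], "wx":[0, 0, 0, 0, 0], "wy":[0, 0, 0, 0, 0], "wz":[0, 0, 0, 0, 0], "finger_gap":[0, 0, 0, 0, 0]}'; python3 jog.py '{"dx":[0, 0, 0, 0, 0, 0, 0, 0, 0], "dy":[0.022, 0.0456, 0.0736, 0.1052, 0.1398, 0.1766, 0.215, 0.254, 0.2926], "dz":[-0.038, -0.069, -0.0962, -0.119, -0.1368, -0.1494, -0.1562, -0.157, -0.1522], "wx":[0, 0, 0, 0, 0, 0, 0, 0, 0], "wy":[0, 0, 0, 0, 0, 0, 0, 0, 0], "wz":[0, 0, 0, 0, 0, 0, 0, 0, 0], "finger_gap":[0, 0, 0, 0, 0, 0, 0, 0, 0]}'
python3 - <<'E'
from h import *
o=monitor.get_obs();d=o["eef_pos"][:2]-PIV;print(d@EX,d@EY,o["eef_pos"][2])
th=np.arcsin(d@EY/.13);print(th)
for a in list(np.arange(-.35,-1.11,-.15))+[-1.25,-1.29]: print(round(a,2),(-.13*(np.sin(a)-np.sin(th))).round(4),(-.13*(np.cos(a)-np.cos(th))).round(4))
E
```

```text
time_s: 41.1
eef_pos: [0.4439, 0.3191, 0.1945]
eef_rot: [0.001, 0.999, 0.033, 0.001]
wrist_force: [2.9, -3.9, 1.2]
opening: 0.142
grasp_force: 71.1
time_s: 42.22
eef_pos: [0.4544, 0.1763, 0.2743]
eef_rot: [-0.003, 0.999, 0.034, 0.004]
wrist_force: [-1.6, 5.5, 24.0]
opening: 0.137
grasp_force: 65.0
-0.13947989679213968 -0.024055284782519806 0.27430012569872997
-0.186113228707299
-0.35 0.0205 0.0056
-0.5 0.0383 0.0137
-0.65 0.0546 0.0243
-0.8 0.0692 0.0372
-0.95 0.0817 0.0521
-1.1 0.0918 0.0688
-1.25 0.0993 0.0868
-1.29 0.1009 0.0917
```

In the tool's units: 0.0995 m / 0.5 = 0.199, 0.0983 m / 0.5 = 0.1966.

```bash
python3 jog.py '{"dx":[0, 0, 0, 0, 0, 0, 0, 0, 0], "dy":[0.039, 0.0746, 0.1072, 0.1364, 0.1614, 0.1816, 0.1966, 0.199, 0.199], "dz":[0.004, 0.019, 0.04, 0.066, 0.096, 0.129, 0.165, 0.173, 0.173], "wx":[0, 0, 0, 0, 0, 0, 0, 0, 0], "wy":[0, 0, 0, 0, 0, 0, 0, 0, 0], "wz":[0, 0, 0, 0, 0, 0, 0, 0, 0], "finger_gap":[0, 0, 0, 0, 0, 0, 0, 0, 0]}'
python3 - <<'E'
from h import *
o=monitor.get_obs();d=o["eef_pos"][:2]-PIV;print(d@EX,d@EY,o["eef_pos"][2])
E
```

```text
time_s: 43.35
eef_pos: [0.4607, 0.0776, 0.1877]
eef_rot: [-0.003, 0.999, 0.034, 0.003]
wrist_force: [-7.7, 12.3, 26.5]
opening: 0.139
grasp_force: 64.9
-0.13974030329071382 -0.12302997755932538 0.18770089358451444
```

In the tool's units: -0.18 m / 0.5 = -0.36, -0.12 m / 0.5 = -0.24.

```bash
python3 jog.py '{"dx":[0, 0, 0, 0, 0, 0, 0.1, 0.2, 0.2, 0.2], "dy":[0, 0, 0, 0, 0, 0, -0.1, -0.16, -0.16, -0.16], "dz":[0.002, 0, -0.006, -0.006, -0.12, -0.24, -0.36, -0.36, -0.36, -0.36], "wx":[0, 0, 0, 0, 0, 0, 0, 0, 0, 0], "wy":[0, 0, 0, 0, 0, 0, 0, 0, 0, 0], "wz":[0, 0, 0, 0, 0, 0, 0, 0, 0, 0], "finger_gap":[0, 0.6, 0.6, 0.6, 0.6, 0.6, 0.6, 0.6, 0.6, 0.6]}'
python3 - <<'E'
from h import *
p=eyes.camera_params("wrist");i=eyes.camera("wrist");cv2.imwrite("pics/w9.png",i);np.save("w9.npy",p,allow_pickle=True)
cv2.imwrite("pics/t2.png",eyes.camera("top"));cv2.imwrite("pics/s5.png",eyes.camera("scene"))
E
```

```text
time_s: 44.6
eef_pos: [0.554, 0.1619, 0.3625]
eef_rot: [0.0, 0.999, 0.034, -0.001]
wrist_force: [-1.0, -0.5, -0.8]
opening: 0.602
grasp_force: 0.0
```

View pics/w9.png

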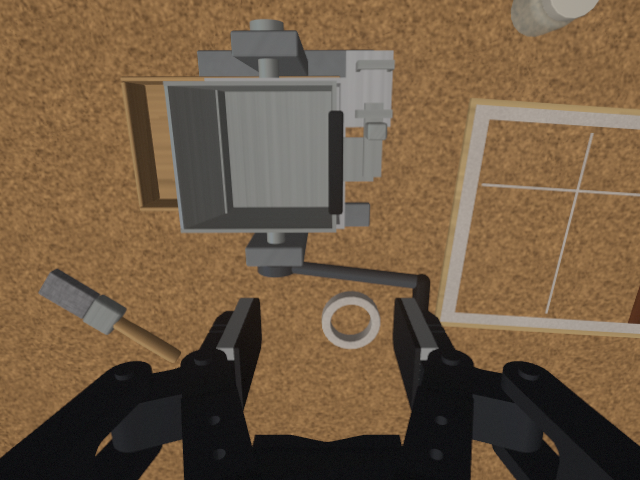

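The can is upright and empty. The bar still covers the ear out to (365,178), the lever is back, and the tape and brush are unmoved. I'll retreat and compare numerically with the first pictures.

In the tool's units: 0.3 m / 0.5 = 0.6, -0.2 m / 0.5 = -0.4.

```bash
python3 jog.py '{"dx":[-0.2, -0.4, -0.4, -0.4, -0.4, -0.4, -0.4, -0.4, -0.4], "dy":[0.3, 0.6, 0.6, 0.6, 0.6, 0.6, 0.6, 0.6, 0.6], "dz":[-0.12, -0.12, -0.12, -0.12, -0.12, -0.12, -0.12, -0.12, -0.12], "wx":[0, 0, 0, 0, 0, 0, 0, 0, 0], "wy":[0, 0, 0, 0, 0, 0, 0, 0, 0], "wz":[0, 0, 0, 0, 0, 0, 0, 0, 0], "finger_gap":[0.6, 0.6, 0.6, 0.6, 0.6, 0.6, 0.6, 0.6, 0.6]}'
python3 - <<'E'
from h import *
for n in("top","scene"):
    a=cv2.imread(f"pics/{n}0.png");b=eyes.camera(n);cv2.imwrite(f"pics/{n}9.png",b)
    m=(np.abs(cv2.GaussianBlur(a,(5,5),0).astype(int)-cv2.GaussianBlur(b,(5,5),0)).max(2)>22).astype(np.uint8)
    k,l,st,ce=cv2.connectedComponentsWithStats(m)
    print(n,[(st[i].tolist()) for i in range(1,k) if st[i,4]>12])
    d=(b.max(2)<50).astype(np.uint8)
    x0,x1,y0,y1=(305,325,255,310) if n=="top" else (265,312,180,212)
    ys,xs=np.nonzero(d[y0:y1,x0:x1]);print("lever dark",xs.mean()+x0,ys.mean()+y0,len(xs))
    x0,x1,y0,y1=(270,290,205,250) if n=="top" else (345,382,180,210)
    ys,xs=np.nonzero(d[y0:y1,x0:x1]);print("handle dark",xs.mean()+x0,ys.mean()+y0,len(xs))
E
```

```text
time_s: 45.88
eef_pos: [0.374, -0.1503, 0.4231]
eef_rot: [-0.0, 0.999, 0.034, -0.0]
wrist_force: [1.1, 0.7, 0.4]
opening: 0.598
grasp_force: 0.0
top [[287, 198, 8, 11, 70], [274, 210, 5, 32, 76], [279, 212, 5, 33, 88], [288, 218, 9, 14, 44], [380, 237, 13, 16, 145], [443, 241, 15, 17, 171], [212, 243, 16, 11, 145], [411, 243, 16, 16, 157], [415, 279, 16, 17, 161], [379, 284, 16, 13, 155], [347, 308, 217, 172, 18386], [0, 378, 151, 102, 10114], [212, 408, 114, 72, 5042]]
lever dark 315.7103825136612 284.85792349726773 183
handle dark 277.64912280701753 225.82456140350877 114
scene [[38, 0, 30, 54, 977], [78, 0, 16, 4, 48], [113, 0, 119, 163, 9744], [300, 0, 62, 37, 1201], [69, 15, 47, 31, 1024], [85, 42, 25, 9, 123], [94, 51, 22, 22, 80], [38, 62, 43, 70, 1330], [94, 79, 22, 7, 86], [79, 83, 11, 5, 17], [110, 104, 22, 4, 61], [122, 112, 8, 6, 20], [106, 142, 10, 12, 39], [123, 155, 5, 6, 16], [108, 158, 28, 24, 257], [357, 193, 20, 12, 40], [362, 215, 7, 9, 47], [380, 218, 5, 4, 14], [372, 222, 14, 13, 112], [363, 233, 7, 5, 13], [384, 233, 7, 5, 25], [226, 287, 19, 21, 244], [267, 316, 18, 21, 233], [201, 321, 18, 15, 251], [238, 340, 14, 21, 229], [211, 369, 17, 22, 226]]
lever dark 289.49032258064517 196.30322580645162 155
handle dark 364.43870967741935 193.44516129032257 155
```

```bash
python3 -c "
from bench import ctrl, eyes, monitor, workorder
print(workorder.hand_in())"
```

```text
the job is handed in; nothing more can be done
None
```

I handed the job in at about 46 s. All five weights went into the can, it was latched and tug-tested at about 22 N, tipped over the bin and brought back upright with the latch still closed. I saw only one weight in the bin; the other four are presumably under the can, as the can is empty and none lie on the visible bench. The jar, brush and tape are where they were.

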